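# Load the specimen row and set the guarded selector

## Task

Push the four specimen holders from the tail of their row along the tester's deck, all together as one closed, straight row, until the row is fully home against the stop under the hood. Then swing the selector's clear cover right over to its open stop, where it stays, and turn the knob beneath it clockwise to its stop. Leave the cover open, the row tight and home, and everything else on the bench where it stands.

Things in the scene. Friction and masses are not known exactly. Their poses are not given: they have to be found in the camera images.
- tester: Fixed tester on a blue base plate 130 x 560 mm, 12 mm thick, whose top is the deck the holders stand on. Origin: on the bench under the middle of the stop face. Its +y runs along the deck from the stop (y = 0) to the open tail end (y = 410 mm); the holders are pushed towards -y.
- stop (a point): Middle of the 70 mm wide stop face, 32 mm above the bench; axes as the tester's. Two guide rails, 25 mm high above the deck, inner faces 29 mm either side of the middle line, run from the stop 130 mm along +y, then flare out to about 40 mm either side at y = 170 mm. Beyond, the deck is open.
- hood_edge (a point): Middle of the lower front edge of the hood, 144 mm from the stop, 97 mm above the bench; axes as the tester's. The hood (130 mm wide, top 207 mm) covers all from here to the stop and is closed behind it. The tail face of the row, when home, lies at y = 136 mm, 8 mm inside this edge: an upright tool fouls the hood, so lean it back 40 to 45 degrees, fingertips leading.
- holder_a_mid (a point): Specimen holder (first, nearest the stop), one of four alike: metal block 50 mm wide (its x), 34 mm long (its y, along the row), 40 mm high, plus two small screw heads 7 mm higher on top; about 180 g, loose. Point: its centre, 20 mm above its underside. Its +y axis points roughly along the tester's +y. They start 2 to 12 mm apart, slightly askew.
- holder_b_mid (a point): Specimen holder (second), one of four alike: metal block 50 mm wide (its x), 34 mm long (its y, along the row), 40 mm high, plus two small screw heads 7 mm higher on top; about 180 g, loose. Point: its centre, 20 mm above its underside. Its +y axis points roughly along the tester's +y. They start 2 to 12 mm apart, slightly askew.
- holder_c_mid (a point): Specimen holder (third), one of four alike: metal block 50 mm wide (its x), 34 mm long (its y, along the row), 40 mm high, plus two small screw heads 7 mm higher on top; about 180 g, loose. Point: its centre, 20 mm above its underside. Its +y axis points roughly along the tester's +y. They start 2 to 12 mm apart, slightly askew.
- holder_d_mid (a point): Specimen holder (last, at the tail of the row), one of four alike: metal block 50 mm wide (its x), 34 mm long (its y, along the row), 40 mm high, plus two small screw heads 7 mm higher on top; about 180 g, loose. Point: its centre, 20 mm above its underside. Its +y axis points roughly along the tester's +y. They start 2 to 12 mm apart, slightly askew.
- hinge (a point): Middle of the cover's hinge, 94 mm above the bench, on the selector console: a fixed grey box 110 x 120 mm, 40 mm high, with small posts at its corners up to 99 mm. Axes are the console's: +x along the hinge, +y from the hinge across the knob to the bail, z up. The knob's axis is 45 mm from it along +y.
- bail (a point): Middle of the cover's bail: a round steel bar 10 mm thick and 82 mm long, parallel to the hinge (its x) and 123 mm from it, carried by two arms at its ends; a clear slot 28 mm wide and 76 mm long lies between the bar and the cover's plate. 94 mm above the bench when shut, and free below it. It can be pinched from above and turns in the grip as the cover swings.
- cover (a joint): Angle of the clear flip cover (plate 88 x 88 mm, 4 mm thick, with 10 mm side skirts) in rad: 0 shut (level), positive as the bail side rises and swings over the hinge, 2.7 fully open against its stop. It weighs 90 g, moves freely, falls shut below about 1.4 and falls open to its stop beyond about 1.75.
- selector (a joint): Angle of the selector knob in rad: grows as it is turned clockwise seen from above, from 0 to its stop at 1.57; it stays where it is left (friction about 0.03 N m).
- selector_grip (a point): Grip point of the selector knob, on its upright axis, 77 mm above the bench: a black bar 42 mm long (this point's x axis) and 14 mm wide (its y), 32 mm high with its top 84 mm above the bench, on a disc 44 mm across; a white mark lies at the bar's -x end. It turns with the knob.
- wash_bottle: Bystander: white round bottle with a red cap, 64 mm across, 170 mm high. Origin at the centre of its underside.
- weight: Bystander: small brass weight with a head, 44 mm across, 32 mm high. Origin at the centre of its underside.
- dish: Bystander: flat glass disc, 88 mm across, 15 mm high. Origin at the centre of its underside.
- jar: Bystander: amber jar, 58 mm across, 85 mm high. Origin at the centre of its underside.
- driver: Bystander: black-handled screwdriver lying down, 170 mm long. Origin at the centre of its underside (middle of its length).
- beaker: Bystander: open glass cup, 70 mm across, 85 mm high. Origin at the centre of its underside.
- puck: Bystander: dark steel disc, 56 mm across, 22 mm high. Origin at the centre of its underside.
Mind the look-alikes: they are no part of the job. Leave any pink, purple or turquoise look-alike of the part that bears holder_d_mid alone.

How it is judged:
On the way, in this order (a step that is already met when the one before it is completed fails the run):
1. the four holders are closed up into one row, before the row reaches the stop (distance between holder_a_mid and holder_d_mid below 0.107 m and y of holder_a_mid in the frame of tester above 0.05 m), for 0.1 s.
2. the row is home against the stop, straight and tight, the cover still shut (y of holder_a_mid in the frame of tester between 0.012 and 0.123 m and x of holder_a_mid in the frame of tester between -0.006 and 0.006 m and angle between the y axis of each of holder_a_mid, holder_b_mid, holder_c_mid, holder_d_mid and the y axis of tester, either way round below 0.09 rad and angle between each of holder_a_mid, holder_b_mid, holder_c_mid, holder_d_mid's own z axis and vertical below 0.08 rad and y of holder_b_mid in the frame of tester between 0.012 and 0.123 m and x of holder_b_mid in the frame of tester between -0.006 and 0.006 m and y of holder_c_mid in the frame of tester between 0.012 and 0.123 m and x of holder_c_mid in the frame of tester between -0.006 and 0.006 m and y of holder_d_mid in the frame of tester between 0.012 and 0.123 m and x of holder_d_mid in the frame of tester between -0.006 and 0.006 m and value of joint cover below 0.3 rad), for 0.2 s.
3. the cover is swung fully open, the knob not yet turned home (value of joint cover above 2.5 rad and value of joint selector below 1 rad), for 0.2 s.
4. the knob is turned clockwise to its stop (value of joint selector above 1.42 rad), for 0.2 s.
At the end, for the whole second after the job is handed in: Holders upright, tight against the stop (tail centre within 123 mm of the stop face; 119 is perfectly tight), each within 6 mm of the middle line and 0.09 rad of straight; cover open beyond 2.5 rad; knob beyond 1.42 rad (stop at 1.57) and at rest (y of holder_a_mid in the frame of tester between 0.012 and 0.123 m and x of holder_a_mid in the frame of tester between -0.006 and 0.006 m and angle between the y axis of each of holder_a_mid, holder_b_mid, holder_c_mid, holder_d_mid and the y axis of tester, either way round below 0.09 rad and angle between each of holder_a_mid, holder_b_mid, holder_c_mid, holder_d_mid's own z axis and vertical below 0.08 rad and y of holder_b_mid in the frame of tester between 0.012 and 0.123 m and x of holder_b_mid in the frame of tester between -0.006 and 0.006 m and y of holder_c_mid in the frame of tester between 0.012 and 0.123 m and x of holder_c_mid in the frame of tester between -0.006 and 0.006 m and y of holder_d_mid in the frame of tester between 0.012 and 0.123 m and x of holder_d_mid in the frame of tester between -0.006 and 0.006 m and value of joint cover above 2.5 rad and value of joint selector above 1.42 rad and velocity of joint selector below 0.05 rad/s); the robot touches nothing.
It fails at once if a holder breaks out of the row: more than 18 mm off the deck's middle line, twisted more than 0.35 rad, or tipped over (x of any of holder_a_mid, holder_b_mid, holder_c_mid, holder_d_mid in the frame of tester below -0.018 m or x of any of holder_a_mid, holder_b_mid, holder_c_mid, holder_d_mid in the frame of tester above 0.018 m or angle between the y axis of any of holder_a_mid, holder_b_mid, holder_c_mid, holder_d_mid and the y axis of tester, either way round above 0.35 rad or angle between any of holder_a_mid, holder_b_mid, holder_c_mid, holder_d_mid's own z axis and vertical above 0.3 rad).
It fails at once if a bystander is moved more than 25 mm (distance of any of wash_bottle, weight, dish, jar, driver, beaker, puck from where it was at the start of the episode above 0.025 m).
It also fails if it takes over 72 s, if anything falls off the work surface, if the arm or the gripper's body presses on something with over 40 N, if the wrist force passes 120 N, or if a joint passes its speed limit or range.

## Robot

A 7-joint arm with a two-finger parallel gripper is mounted at the origin on the work surface. World frame = base frame: x ahead of the robot, y to its left, z up, the work surface at z = 0. Lengths are in m, angles in rad, forces in N, time in s.
With the tool pointing down it reaches from about 0.4 to 0.85 m from the base axis. Payload 4.5 kg.
Tool frame: the origin (TCP) lies on the centre line of the jaws, within the pads' length; the fingertips stand 8 mm ahead of it and the grasp point (between the pads) lies 11 mm behind it; z points along the fingers, x is the direction in which the jaws open and shut, and the axes are right-handed (so a half turn about z gives the same grasp; the last joint's range is limited). The gripper opens to 88 mm and grips with 3 to 60 N. Pads are 18 mm wide; open, the fingers measure 123 mm over their backs; the gripper's body (75 mm by 187 mm) begins 45 mm behind the grasp point.
Start: joints at [-1.171, 0.689, -0.195, 1.565, 0.157, 0.902, -0.215], TCP at [0.224, 0.584, 0.211] pointing down, gripper open.
Joint ranges: [-3.01, 3.01], [-0.46, 2.08], [-1.47, 1.51], [0.13, 2.56], [-1, 4.14], [0.04, 2.09], [-2.66, 2.66]. Speed limits (rad/s): [2.57, 2.57, 3.14, 3.14, 3.14, 3.14, 3.14].

## Interface

Orientations are given as a unit quaternion [x, y, z, w].
In Python, from plant import r gives the robot as it stands.
- The arm moves only by the shell command python3 -m pendant 'ROWS' [FORCE]. ROWS is JSON, a list of rows, each a list of 3 entries, a list of its own where there are three numbers: the turn, a rotation vector about the tool's x, y, z in rad, then the shift along the tool's x, y, z in m, then the opening, from 0 (shut) to 1 (fully open). In form: [[[wx, wy, wz], [tx, ty, tz], claw], ...]. A call has 1 to 10 rows; each row is the pose to reach, as a shift and turn from the pose commanded when the call began, along the tool's axes at that moment; what a row does not reach only later rows make up. A row lasts 1/10 s, in which the tool goes at most 50 mm and 8.59 degrees, less where a joint would pass 70% of its speed; a pose out of reach is approached as far as the arm can. A call with a gripper value outside its range is refused whole. The fingers move at their own pace and stop on an object; FORCE is the grip in N (left out, the last holds). Time passes only in rows, so rows that repeat a pose let the fingers close. It gives the time, the measured TCP pose, the force and the opening at its end, in the units of the state.
- r.get_state(): the state, without advancing time (a new reading comes with each control period).
- r.snapshot(name): name is "scene" or "top" or "wrist"; returns a dict with "image" (400x640x3 uint8, red, green, blue), "mtx" (3x3 intrinsics, pixels), "R" (3x3) and "t" (3): a world point X has camera coordinates R X + t; the wrist camera has in their place "T_tool_cam" (4x4, takes a point from camera to tool coordinates, whose origin is the TCP and whose axes are the tool frame's). Camera axes: x right, y down, z forward; pixel columns grow to the right and rows downward; lengths in m; the calibration is good to about 2 mm. A picture is of the moment at which its call begins: read the wrist's pose just before it. There is no depth.
- r.finish_job(): hands the job in, once; it reports no verdict.
The state is a dict: "clock": time; "q": joint angles; "qd": joint speeds; "joint_torque": joint torques, N m; "tool_pos": TCP position; "eef_rot": TCP orientation; "contact_force": force on the tool from outside, world axes, zero at the start; "moment": the same for the moment, N m; "opening": opening from 0.0 (shut) to 1.0 (fully open).
Only numpy, scipy, OpenCV 4.12 (cv2) and the standard library are available. Lean on these libraries where they do the work, as an engineer would, in place of code of your own. Each camera call takes 0.05 s, during which the arm holds its last target. There are 200 camera calls.

## Working session

There is one attempt and no reset: what is moved stays moved. The work goes in short steps, Python scripts to look and compute and a shell command to move; the robot and the scene stay as the last step left them, time stands still between calls to the robot, and variables do not carry over. Pictures are saved under pics/ and viewed, about 8 in all and at most 12, crops included, and the job is handed in when it is done.

```bash
ls; mkdir -p pics
python3 - <<'E'
from plant import r
import cv2,numpy as np,json
s=r.get_state();print(s)
for n in("top","scene"):
    d=r.snapshot(n);cv2.imwrite(f"pics/{n}0.png",d["image"][:,:,::-1])
    json.dump({k:np.array(d[k]).tolist() for k in("mtx","R","t")},open(n+".json","w"))
    R=np.array(d["R"]);print(n,d["mtx"],R,-R.T@np.array(d["t"]))
E
```

```text
pics
{'clock': 0.0, 'q': array([-1.17121792,  0.68998385, -0.19452937,  1.56634983,  0.15732649,
        0.90249721, -0.2151158 ]), 'qd': array([ 1.66413632e-03, -1.25911747e-03, -7.21206646e-06,  1.40455210e-03,
       -1.60905318e-03, -1.00306002e-03,  5.89400868e-04]), 'joint_torque': array([ 2.46699465e-04, -5.27553570e+01, -1.26704648e+00, -1.53425878e+01,
       -5.27663436e-02,  6.70986497e-03,  1.62631868e-04]), 'tool_pos': array([0.22335078, 0.58299336, 0.21020902]), 'eef_rot': array([ 8.23888338e-01,  5.66751407e-01, -7.15637597e-04,  5.80131313e-04]), 'contact_force': array([ 0.51998738, -0.02662857, -0.70137727]), 'moment': array([-0.00657295,  0.00266877, -0.00656491]), 'opening': 1.0010588013219974}
top [[449.79675615   0.         328.48187274]
 [  0.         449.79675615 201.96267937]
 [  0.           0.           1.        ]] [[-8.47427160e-04 -9.99925770e-01  1.21546840e-02]
 [-9.90902275e-01 -7.96131205e-04 -1.34581006e-01]
 [ 1.34580693e-01 -1.21581517e-02 -9.90828046e-01]] [0.36494276 0.00216627 1.2780951 ]
scene [[373.01944566   0.         318.51482527]
 [  0.         373.01944566 201.28054021]
 [  0.           0.           1.        ]] [[-0.52594785  0.85049393 -0.00624019]
 [ 0.55128991  0.33531392 -0.76396598]
 [-0.647656   -0.40524641 -0.64522635]] [1.11922826 0.3818659  0.67024351]
```

View pics/top0.png

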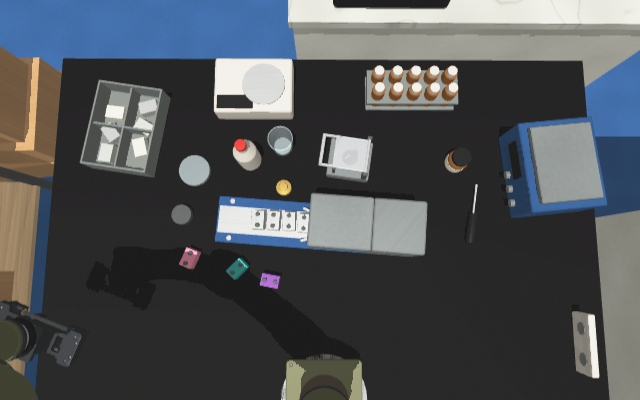

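View pics/scene0.png

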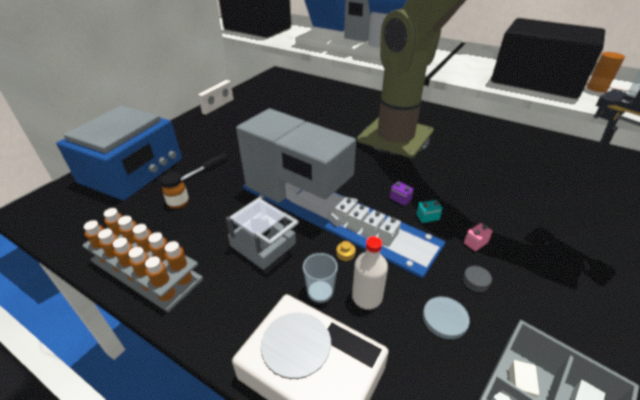

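The top view shows the tester at (218–428, 195–255) with its tail to the left. The row is at about x 258–308, the hood edge at about x 308, and the console with its cover at (320–373, 133–180), bail probably to the left. Pink, turquoise and purple look-alikes are below. I'll zoom in on both views.

Run:
```python
import cv2
a=cv2.imread("pics/top0.png")[125:265,210:390]; a=cv2.resize(a,None,fx=4.4,fy=4.28,interpolation=cv2.INTER_CUBIC)
a=cv2.resize(cv2.imread("pics/top0.png")[125:260,210:386],None,fx=4.4,fy=4.4,interpolation=cv2.INTER_CUBIC)
cv2.imwrite("pics/topz.png",a)
b=cv2.resize(cv2.imread("pics/scene0.png")[180:290,220:460],None,fx=3.3,fy=3.3,interpolation=cv2.INTER_CUBIC)
cv2.imwrite("pics/scz.png",b); print(a.shape,b.shape)
```

```text
(594, 774, 3) (363, 792, 3)
```

View pics/topz.png

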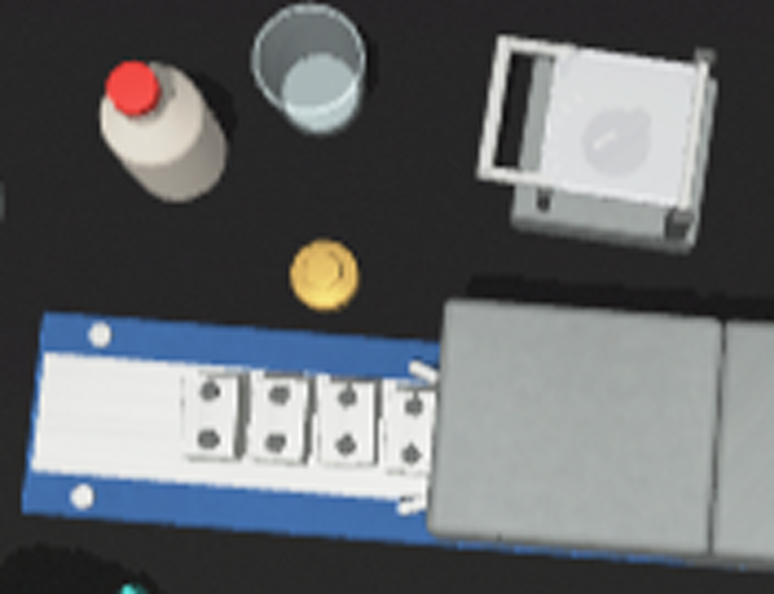

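View pics/scz.png

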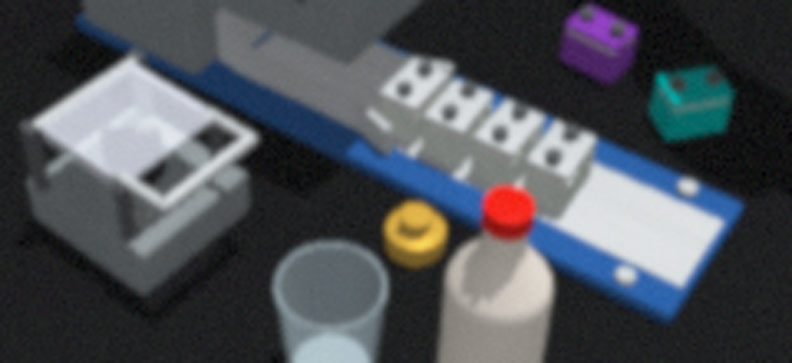

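The zooms show holder screw heads for d (210,391)/(208,440), c (278,394)/(275,443), b (347,397)/(346,445) and a (414,406)/(411,454). They also show the plate's tail corners (42,315)/(22,512), the hood's top front edge (447,298)/(428,535), the bail (505,40)–(483,178), the hinge (708,55)–(688,208), and the knob at about (617,140) with its white mark towards (600,142).

```bash
cat > h.py <<'E'
import numpy as np,json
def cam(n):
    c=json.load(open(n+".json"));return [np.array(c[k]) for k in("mtx","R","t")]
def ray(n,uv,z):
    K,R,t=cam(n);d=R.T@np.linalg.solve(K,[uv[0],uv[1],1]);o=-R.T@t
    return o+d*(z-o[2])/d[2]
def proj(n,X):
    K,R,t=cam(n);c=K@(R@np.asarray(X)+t);return c[:2]/c[2]
def tz(u,v,z): return ray("top",[210+(u+.5)/4.4-.5,125+(v+.5)/4.4-.5],z)
def sz(u,v,z): return ray("scene",[220+(u+.5)/3.3-.5,180+(v+.5)/3.3-.5],z)
E
python3 - <<'E'
from h import *
np.set_printoptions(precision=4,suppress=True)
T=lambda *a:tz(*a)[:2]
t1,t2=T(42,315,.012),T(22,512,.012); print("tail",t1,t2,np.linalg.norm(t1-t2))
h1,h2=T(447,298,.207),T(428,535,.207); print("hood",h1,h2,np.linalg.norm(h1-h2))
e=(h1+h2)/2;m=(t1+t2)/2; ax=m-e; print("len tail-hood(266)",np.linalg.norm(ax),"yaw of +y from world y",-np.arctan2(ax[0],ax[1]), "edge yaw", np.arctan2((t1-t2)[1],(t1-t2)[0]),np.arctan2((h1-h2)[1],(h1-h2)[0]))
ax/=np.linalg.norm(ax); stop=(e-ax*.144+m-ax*.41)/2; print("stop",stop)
xa=np.array([ax[1],-ax[0]])
for n,a,b in(("d",(210,391),(208,440)),("c",(278,394),(275,443)),("b",(347,397),(346,445)),("a",(414,406),(411,454))):
    p,q=T(*a,.059),T(*b,.059);c=(p+q)/2;print(n,c,"tester xy",(c-stop)@xa,(c-stop)@ax,"yaw rel",np.arctan2((p-q)[1],(p-q)[0])-np.arctan2(xa[1],xa[0]))
b1,b2=T(505,40,.099),T(483,178,.099);g1,g2=T(708,55,.096),T(688,208,.096)
print("bail",b1,b2,(b1+b2)/2,np.linalg.norm(b1-b2),"hinge",(g1+g2)/2,"dist",np.linalg.norm((b1+b2-g1-g2)/2))
# scene checks
print("scene bail",sz(258,138,.099),sz(163,205,.099)," hinge",sz(137,57,.096),sz(32,123,.096))
print("knob",T(617,140,.084),"mark",T(605,142,.084))
print("scene tail",sz(743,205,.012),sz(668,318,.012))
print("bottle",T(175,175,.0),"weight",T(325,275,.03),"beaker",T(310,50,.085))
E
```

```text
tail [0.5532 0.2968] [0.4264 0.3055] 0.12700284775788406
hood [0.5338 0.0306] [0.4046 0.0403] 0.12959067940971633
len tail-hood(266) 0.2664890096819083 yaw of +y from world y -0.0774752565190181 edge yaw -0.06825228049780142 -0.07471156292297432
stop [ 0.458  -0.1079]
d [0.4836 0.1811] tester xy 0.0030864143875097105 0.29007108838335705 yaw rel 0.057368117997825874
c [0.4817 0.1395] tester xy 0.0044689475471822865 0.2484154102215306 yaw rel 0.03249454122738682
b [0.4802 0.0963] tester xy 0.006279323415909157 0.20523335703246487 yaw rel 0.06788331094182656
a [0.4746 0.0555] tester xy 0.003886933538674532 0.16415042755632273 yaw rel 0.021922519402282445
bail [ 0.7111 -0.0014] [0.6247 0.0119] [0.6679 0.0053] 0.08750253727273548 hinge [ 0.6549 -0.1196] dist 0.12557583783286494
scene bail [0.6292 0.0204 0.099 ] [0.7123 0.0036 0.099 ]  hinge [ 0.6011 -0.1061  0.096 ] [ 0.6954 -0.1233  0.096 ]
knob [ 0.6521 -0.0707] mark [ 0.6508 -0.0632]
scene tail [0.4289 0.3089 0.012 ] [0.5571 0.298  0.012 ]
bottle [0.6481 0.2153] weight [0.5765 0.1133] beaker [0.7085 0.1194]
```

```bash
cat >> h.py <<'E'
from scipy.spatial.transform import Rotation as Ro
np.set_printoptions(precision=4,suppress=True)
ax=np.array([.0774,.997,0]);ax/=np.linalg.norm(ax);xa=np.array([ax[1],-ax[0],0]);stop=np.array([.458,-.1079,0])
def tw(x,y,z): return stop+x*xa+y*ax+[0,0,z]
def wt(p): d=np.asarray(p)-stop; return np.array([d@xa,d@ax,p[2]])
def lean(deg,yaw=0):   # tool x = tester x, fingers towards -y and down
    a=np.radians(deg);z=-np.sin(a)*ax-np.array([0,0,np.cos(a)]);M=np.column_stack([xa,np.cross(z,xa),z])
    return Ro.from_euler('z',yaw)*Ro.from_matrix(M)
def go(p,Rt,base=None):
    from plant import r
    s=r.get_state();Rn=Ro.from_quat(s["eef_rot"]);pn=s["tool_pos"] if base is None else base
    print("now tester",wt(s["tool_pos"]),"F",s["contact_force"],"op",round(s["opening"],3),"clk",s["clock"])
    w=(Rn.inv()*Rt).as_rotvec();t=Rn.inv().apply(np.asarray(p)-pn)
    print("turn",w,"deg",np.degrees(np.linalg.norm(w)),"shift",t,np.linalg.norm(t))
E
python3 - <<'E'
from h import *
from plant import r
s=r.snapshot("wrist");print(np.array(s["T_tool_cam"]))
go(tw(.003,.37,.14),lean(43))
E
```

```text
[[ 1.      0.0006  0.0002 -0.0009]
 [-0.0007  0.9533  0.3021 -0.0779]
 [ 0.     -0.3021  0.9533 -0.1728]
 [ 0.      0.      0.      1.    ]]
now tester [-0.2874  0.6708  0.2104] F [-0.5326  0.8717  0.0574] op 0.999 clk 0.15
turn [-0.6419 -0.4788  1.2187] deg 83.55252029466877 shift [-0.2058  0.3639  0.0707] 0.4239808740792476
```

```bash
python3 -m pendant '[[[-0.64,-0.48,1.22],[-0.206,0.364,0.071],0.15],[[-0.64,-0.48,1.22],[-0.206,0.364,0.071],0.15],[[-0.64,-0.48,1.22],[-0.206,0.364,0.071],0.15],[[-0.64,-0.48,1.22],[-0.206,0.364,0.071],0.15],[[-0.64,-0.48,1.22],[-0.206,0.364,0.071],0.15],[[-0.64,-0.48,1.22],[-0.206,0.364,0.071],0.15],[[-0.64,-0.48,1.22],[-0.206,0.364,0.071],0.15],[[-0.64,-0.48,1.22],[-0.206,0.364,0.071],0.15],[[-0.64,-0.48,1.22],[-0.206,0.364,0.071],0.15],[[-0.64,-0.48,1.22],[-0.206,0.364,0.071],0.15]]' 20
python3 - <<'E'
from h import *
go(tw(.003,.345,.034),lean(43))
E
```

```text
clock: 1.15
tool_pos: [0.4917, 0.2565, 0.1398]
eef_rot: [0.929, -0.042, -0.015, 0.368]
contact_force: [-0.4, 0.3, 0.9]
opening: 0.154
now tester [0.0054 0.366  0.1398] F [-0.3949  0.3149  0.8873] op 0.154 clk 1.15
turn [ 0.0045  0.0063 -0.0101] deg 0.7300432603876508 shift [-0.0024 -0.0572  0.0914] 0.10789933143300069
```

```bash
python3 -m pendant '[[[0.004,0.006,-0.01],[-0.002,-0.014,0.023],0.15],[[0.004,0.006,-0.01],[-0.002,-0.028,0.045],0.15],[[0.004,0.006,-0.01],[-0.002,-0.042,0.068],0.15],[[0.004,0.006,-0.01],[-0.002,-0.057,0.091],0.15],[[0.004,0.006,-0.01],[-0.002,-0.057,0.091],0.15],[[0.004,0.006,-0.01],[-0.002,-0.057,0.091],0.15]]'
python3 - <<'E'
from h import *
from plant import r
import cv2
go(tw(.003,.32,.034),lean(43))
a=r.snapshot("top")["image"][150:260,200:350,::-1];b=r.snapshot("scene")["image"][150:290,280:470,::-1]
cv2.imwrite("pics/p1.png",np.hstack([cv2.resize(a,(410,300),interpolation=2),cv2.resize(b,(390,300),interpolation=2)]))
E
```

```text
clock: 1.75
tool_pos: [0.4861, 0.2412, 0.0347]
eef_rot: [0.931, -0.031, -0.014, 0.364]
contact_force: [0.5, 0.1, 0.1]
opening: 0.148
now tester [0.0009 0.3502 0.0347] F [0.5169 0.0628 0.1075] op 0.148 clk 1.75
turn [-0.0056 -0.0038  0.0098] deg 0.6820598551351457 shift [0.0018 0.0218 0.021 ] 0.03029022595278249
```

View pics/p1.png

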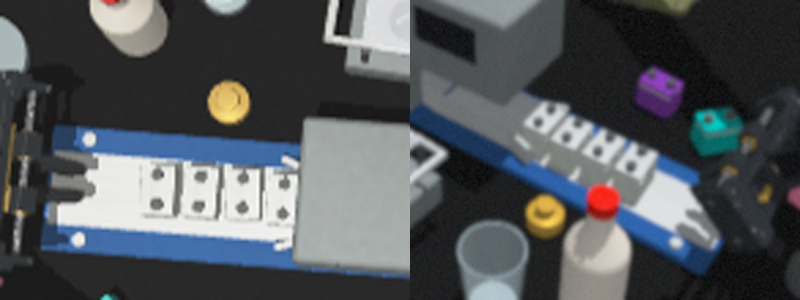

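The picture shows the fingers at left (60–97, 150–202), clear of d's tail face, with the four holders in line. The fingers look a little high in the image, so I'll overlay the expected projections to check centring.

Run:
```python
from h import *
from plant import r
import cv2
s=r.get_state();Rn=Ro.from_quat(s["eef_rot"]);im=r.snapshot("top")["image"][:,:,::-1]
u0,v0,f=205,175,8
a=cv2.resize(im[v0:v0+70,u0:u0+95],None,fx=f,fy=f,interpolation=2)
def P(X): u=proj("top",X);return int((u[0]-u0+.5)*f),int((u[1]-v0+.5)*f)
for x in(-.0242,-.0066,.0066,.0242):
    for y in(-.009,.009):
        cv2.line(a,P(s["tool_pos"]+Rn.apply([x,y,.008])),P(s["tool_pos"]+Rn.apply([x,y,-.03])),(0,0,255),1)
for x in(-.029,0,.029): cv2.line(a,P(tw(x,.15,.012)),P(tw(x,.41,.012)),(0,255,0),1)
cv2.imwrite("pics/p2.png",a)
```

```text
(no output)
```

View pics/p2.png

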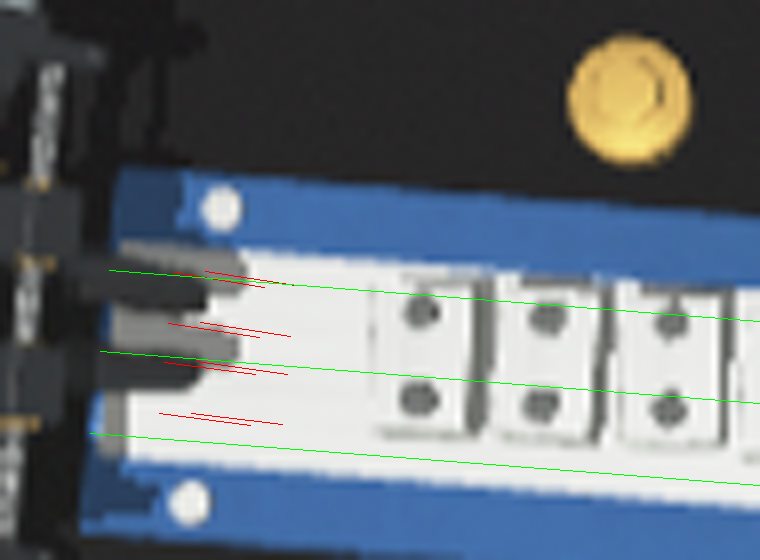

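The green deck lines fit, but the black fingers end near (205,295), about 85 zoomed px (roughly 28 mm) short of where the reported pose puts the tips (290,335). I'll settle this with the scene and wrist views before pushing.

Run:
```python
from h import *
from plant import r
import cv2
s=r.get_state();Rn=Ro.from_quat(s["eef_rot"]);im=r.snapshot("scene")["image"][:,:,::-1]
u0,v0,f=370,190,5
a=cv2.resize(im[v0:v0+110,u0:u0+80],None,fx=f,fy=f,interpolation=2)
def P(X): u=proj("scene",X);return int((u[0]-u0+.5)*f),int((u[1]-v0+.5)*f)
for x in(-.0242,-.0066,.0066,.0242):
    for y in(-.009,.009):
        cv2.line(a,P(s["tool_pos"]+Rn.apply([x,y,.008])),P(s["tool_pos"]+Rn.apply([x,y,-.03])),(0,0,255),1)
for x in(-.065,0,.065): cv2.line(a,P(tw(x,.15,.012)),P(tw(x,.41,.012)),(0,255,0),1)
w=r.snapshot("wrist");wi=w["image"][:,:,::-1].copy();T=np.linalg.inv(np.array(w["T_tool_cam"]));K=np.array(w["mtx"])
def W(p): c=K@(T[:3,:3]@np.array(p)+T[:3,3]);return int(c[0]/c[2]),int(c[1]/c[2])
for x in(-.0242,-.0066,.0066,.0242):
    for y in(-.009,.009): cv2.line(wi,W([x,y,.008]),W([x,y,-.03]),(0,0,255),1)
wp=lambda X:W(Rn.inv().apply(np.array(X)-s["tool_pos"]))
for x in(-.029,0,.029): cv2.line(wi,wp(tw(x,.2,.012)),wp(tw(x,.36,.012)),(0,255,0),1)
b=cv2.resize(wi[:,120:520],(400,400))
c=np.zeros((550,800,3),np.uint8);c[:,:400]=a;c[:400,400:]=b
cv2.imwrite("pics/p3.png",c)
```

```text
(no output)
```

View pics/p3.png

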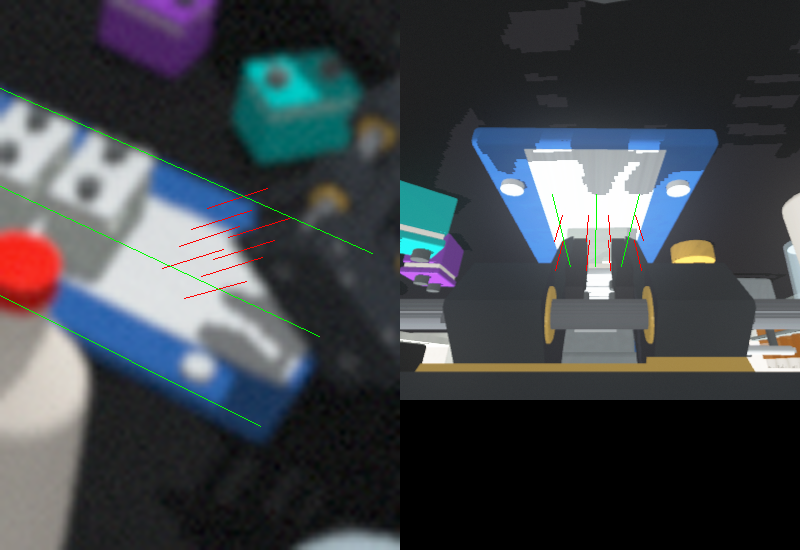

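Both views agree that the visible fingers stop short of the projected tips along the tool axis. A gentle touch-down on the free deck will show the true fingertip height: contact is expected after about 10–11 mm if the reported TCP is right.

```bash
python3 -m pendant '[[[0,0,0],[0,-0.003,0.003],0.15],[[0,0,0],[0,-0.0055,0.006],0.15],[[0,0,0],[0,-0.0055,0.006],0.15]]' | tr '\n' ' '; echo
for i in 1; do python3 -m pendant '[[[0,0,0],[0,-0.0014,0.0015],0.15],[[0,0,0],[0,-0.0014,0.0015],0.15]]'| tr '\n' ' '; echo
python3 -m pendant '[[[0,0,0],[0,-0.0014,0.0015],0.15],[[0,0,0],[0,-0.0014,0.0015],0.15]]'| tr '\n' ' '; done
```

```text
clock: 2.3 tool_pos: [0.4856, 0.2411, 0.0259] eef_rot: [0.931, -0.031, -0.014, 0.363] contact_force: [-0.1, -1.1, -1.5] opening: 0.15 
clock: 2.5 tool_pos: [0.4859, 0.2411, 0.0241] eef_rot: [0.931, -0.031, -0.014, 0.363] contact_force: [-0.8, 0.1, 0.5] opening: 0.15 
clock: 2.7 tool_pos: [0.4859, 0.2412, 0.0221] eef_rot: [0.931, -0.031, -0.014, 0.363] contact_force: [1.4, 0.8, 0.6] opening: 0.153
```

```bash
for i in 1; do python3 -m pendant '[[[0,0,0],[0,-0.0014,0.0015],0.15],[[0,0,0],[0,-0.0014,0.0015],0.15]]'| tr '\n' ' '; echo
python3 -m pendant '[[[0,0,0],[0,-0.0014,0.0015],0.15],[[0,0,0],[0,-0.0014,0.0015],0.15]]'| tr '\n' ' '; done
python3 - <<'E'
from h import *
from plant import r
import cv2
s=r.get_state();print(s["tool_pos"],s["contact_force"])
im=r.snapshot("top")["image"][:,:,::-1];sc=r.snapshot("scene")["image"][:,:,::-1];w=r.snapshot("wrist")["image"][:,:,::-1]
f=lambda i:np.clip(255*(i/255.)**.45,0,255).astype(np.uint8)
a=cv2.resize(f(im[190:250,195:260]),(400,369),interpolation=2);b=cv2.resize(f(sc[205:270,395:465]),(400,371),interpolation=2)
c=np.zeros((600,800,3),np.uint8);c[:369,:400]=a;c[:371,400:]=b;c[371:,:400]=f(w[190:419,120:520][:210,:]) if 0 else np.zeros((229,400,3));ww=cv2.resize(f(w[200:300,230:410]),(412,229));c[371:,:412]=ww
cv2.imwrite("pics/p4.png",c)
E
```

```text
clock: 2.9 tool_pos: [0.4859, 0.2412, 0.02] eef_rot: [0.931, -0.031, -0.014, 0.363] contact_force: [-0.6, -0.3, -0.3] opening: 0.151 
clock: 3.1 tool_pos: [0.4859, 0.2412, 0.0179] eef_rot: [0.931, -0.031, -0.014, 0.363] contact_force: [-0.4, 0.5, 0.2] opening: 0.149 [0.4859 0.2412 0.0179] [-0.4213  0.5035  0.2077]
```

View pics/p4.png

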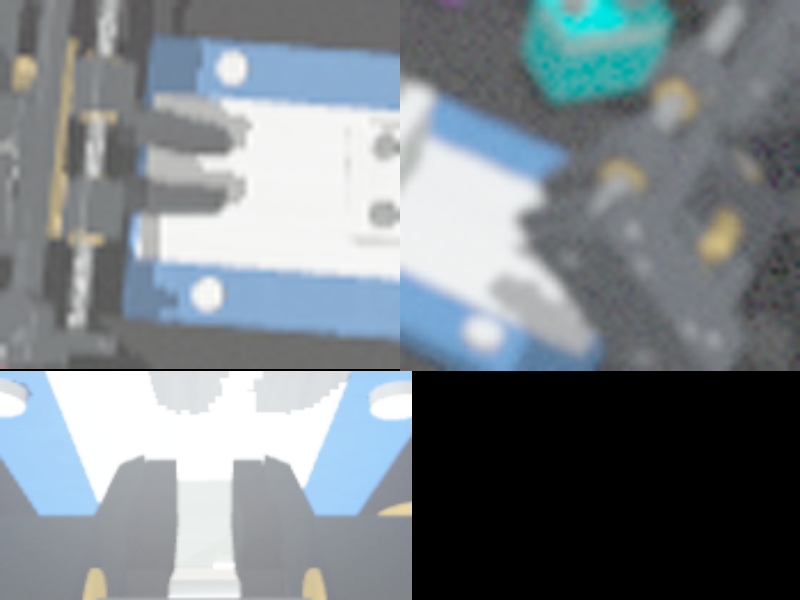

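The touch-down met nothing even with the reported tip 6 mm below the deck surface. So the visible fingertips, top (230,140) and scene (528,222), really do stand back from where the reported TCP puts them. I'll triangulate them.

Run:
```python
from h import *
from plant import r
s=r.get_state();Rn=Ro.from_quat(s["eef_rot"])
def tri(a,b):
    A=[];B=[]
    for n,u in(("top",a),("scene",b)):
        K,R,t=cam(n);o=-R.T@t;d=R.T@np.linalg.solve(K,[*u,1]);d/=np.linalg.norm(d);M=np.eye(3)-np.outer(d,d);A.append(M);B.append(M@o)
    X=np.linalg.lstsq(np.vstack(A),np.hstack(B),rcond=None)[0];return X
for a,b in(((232.4,212.8),(417.5,244)),((232.4,220.9),(421,238))):
    X=tri(a,b);print(X,"tester",wt(X),"in tool",Rn.inv().apply(X-s["tool_pos"]),"reproj",proj("top",X),proj("scene",X))
print(proj("top",[.224,.584,.203]),s["q"])
```

```text
[0.5011 0.2567 0.041 ] tester [0.0147 0.3668 0.041 ] in tool [ 0.0139  0.0034 -0.0279] reproj [230.7444 213.3368] [415.3842 243.9142]
[0.4786 0.2565 0.0408] tester [-0.0077  0.3649  0.0408] in tool [-0.0086  0.0045 -0.0266] reproj [230.5965 221.4789] [418.739  237.9188]
[ 71.0594 324.8374] [-1.0061  1.1983  0.37    1.4535  0.146   1.1015 -0.933 ]
```

```bash
python3 -m pendant '[[[0,0,0],[0,-0.0014,0.0015],0.15],[[0,0,0],[0,-0.0027,0.003],0.15],[[0,0,0],[0,-0.0041,0.0044],0.15],[[0,0,0],[0,-0.0055,0.0059],0.15],[[0,0,0],[0,-0.0068,0.0073],0.15],[[0,0,0],[0,-0.0082,0.0088],0.15],[[0,0,0],[0,-0.0082,0.0088],0.15]]'| tr '\n' ' '; echo
for i in 1; do
python3 -m pendant '[[[0,0,0],[0,-0.0014,0.0015],0.15],[[0,0,0],[0,-0.0014,0.0015],0.15]]'| tr '\n' ' '; echo
python3 -m pendant '[[[0,0,0],[0,-0.0014,0.0015],0.15],[[0,0,0],[0,-0.0014,0.0015],0.15]]'| tr '\n' ' '; echo
done
python3 - <<'E'
from h import *
from plant import r
w=r.snapshot("wrist");T=np.array(w["T_tool_cam"]);K=np.array(w["mtx"]);print(K)
for p in((331,237.6),(306.9,237.6)):
  d=T[:3,:3]@np.linalg.solve(K,[*p,1]);print([ (y,T[:3,3]+d*(y-T[1,3])/d[1]) for y in(-.009,0,.009)])
E
```

```text
clock: 3.95 tool_pos: [0.4858, 0.2413, 0.0059] eef_rot: [0.931, -0.031, -0.014, 0.363] contact_force: [-0.1, 0.5, 0.2] opening: 0.151 
clock: 4.15 tool_pos: [0.4859, 0.2413, 0.0039] eef_rot: [0.931, -0.031, -0.014, 0.363] contact_force: [0.7, -0.3, 0.3] opening: 0.148 
clock: 4.35 tool_pos: [0.4858, 0.2413, 0.0018] eef_rot: [0.931, -0.031, -0.014, 0.363] contact_force: [1.0, -0.8, -0.5] opening: 0.147 
[[289.3208   0.     318.9018]
 [  0.     289.3208 198.7003]
 [  0.       0.       1.    ]]
[(-0.009, array([ 0.0068, -0.009 , -0.0257])), (0, array([ 0.0077,  0.    , -0.0066])), (0.009, array([0.0086, 0.009 , 0.0125]))]
[(-0.009, array([-0.0066, -0.009 , -0.0257])), (0, array([-0.0074,  0.    , -0.0066])), (0.009, array([-0.0083,  0.009 ,  0.0126]))]
```

The wrist camera agrees too: the tips sit at tool z ≈ −26 mm, not +8 mm, so the reported TCP is about 34 mm too far ahead. That puts deck contact about 3 mm further down, which I'll confirm.

```bash
for i in 1; do
python3 -m pendant '[[[0,0,0],[0,-0.001,0.0011],0.15],[[0,0,0],[0,-0.001,0.0011],0.15]]'| tr '\n' ' '; echo
python3 -m pendant '[[[0,0,0],[0,-0.001,0.0011],0.15],[[0,0,0],[0,-0.001,0.0011],0.15]]'| tr '\n' ' '; echo
python3 -m pendant '[[[0,0,0],[0,-0.001,0.0011],0.15],[[0,0,0],[0,-0.001,0.0011],0.15]]'| tr '\n' ' '; echo
done
sed -i 's|^def go(p,Rt,base=None):|OFF=.034\ndef true_tcp(s): return s["tool_pos"]-OFF*Ro.from_quat(s["eef_rot"]).apply([0,0,1])\ndef go(p,Rt,base=None):|; s|wt(s\["tool_pos"\])|wt(true_tcp(s))|; s|t=Rn.inv().apply(np.asarray(p)-pn)|t=Rn.inv().apply(np.asarray(p)+OFF*Rt.apply([0,0,1])-pn)|' h.py
python3 - <<'E'
from h import *
go(tw(.003,.325,.034),lean(43))
E
```

```text
clock: 4.6 tool_pos: [0.4859, 0.2413, 0.0004] eef_rot: [0.931, -0.031, -0.014, 0.363] contact_force: [-0.7, 0.1, 0.3] opening: 0.154 
clock: 4.8 tool_pos: [0.486, 0.2413, -0.001] eef_rot: [0.931, -0.031, -0.014, 0.363] contact_force: [-0.7, -0.2, 0.2] opening: 0.149 
clock: 5.0 tool_pos: [0.4861, 0.2413, -0.0018] eef_rot: [0.931, -0.031, -0.014, 0.364] contact_force: [-0.6, 0.4, 4.3] opening: 0.153 
now tester [0.0009 0.3734 0.0232] F [-0.6321  0.3682  4.301 ] op 0.153 clk 5.0
turn [-0.0057 -0.0044  0.0092] deg 0.6658682415350267 shift [0.0015 0.0431 0.0249] 0.049774106636661576
```

Contact at the predicted height (4.3 N) confirms the 34 mm offset. I'll lift to pushing height and approach d's tail.

```bash
python3 -m pendant '[[[-0.006,-0.004,0.009],[0.0015,0.0075,-0.008],0.15],[[-0.006,-0.004,0.009],[0.0015,0.022,0.005],0.15],[[-0.006,-0.004,0.009],[0.0015,0.036,0.018],0.15],[[-0.006,-0.004,0.009],[0.0015,0.043,0.025],0.15],[[-0.006,-0.004,0.009],[0.0015,0.043,0.025],0.15]]'| tr '\n' ' '
python3 - <<'E'
from h import *
from plant import r
import cv2
go(tw(.003,.275,.034),lean(43))
E
```

```text
clock: 5.5 tool_pos: [0.4842, 0.1911, 0.009] eef_rot: [0.929, -0.037, -0.015, 0.367] contact_force: [0.0, 0.9, -0.8] opening: 0.146 now tester [0.003  0.3234 0.0339] F [ 0.0175  0.8923 -0.7711] op 0.146 clk 5.5
turn [ 0.0013  0.0015 -0.0015] deg 0.13884418848210833 shift [0.0001 0.0354 0.0329] 0.04834868560230028
```

```bash
python3 -m pendant '[[[0,0,0],[0,0.002,0.002],0.15],[[0,0,0],[0,0.0045,0.0042],0.15],[[0,0,0],[0,0.007,0.0065],0.15],[[0,0,0],[0,0.0095,0.0088],0.15],[[0,0,0],[0,0.012,0.0111],0.15],[[0,0,0],[0,0.0145,0.0135],0.15],[[0,0,0],[0,0.017,0.0158],0.15],[[0,0,0],[0,0.0195,0.0181],0.15],[[0,0,0],[0,0.022,0.0204],0.15],[[0,0,0],[0,0.0245,0.0228],0.15]]'| tr '\n' ' '
python3 -m pendant '[[[0,0,0],[0,0.0025,0.0023],0.15],[[0,0,0],[0,0.005,0.0047],0.15],[[0,0,0],[0,0.0075,0.007],0.15],[[0,0,0],[0,0.01,0.0093],0.15],[[0,0,0],[0,0.0115,0.0107],0.15],[[0,0,0],[0,0.0115,0.0107],0.15]]'| tr '\n' ' '
python3 - <<'E'
from h import *
from plant import r
import cv2
go(tw(.002,.2,.034),lean(43))
im=r.snapshot("top")["image"][:,:,::-1];sc=r.snapshot("scene")["image"][:,:,::-1]
a=cv2.resize(im[180:250,225:325],(500,350),interpolation=2);b=cv2.resize(sc[190:265,330:400],(300,350),interpolation=2)
cv2.imwrite("pics/p5.png",np.hstack([a,b]))
E
```

```text
clock: 6.5 tool_pos: [0.4818, 0.1599, 0.0081] eef_rot: [0.93, -0.036, -0.014, 0.365] contact_force: [-0.2, 4.4, -0.9] opening: 0.151 clock: 7.1 tool_pos: [0.4802, 0.143, 0.0086] eef_rot: [0.93, -0.036, -0.015, 0.367] contact_force: [0.3, 1.9, -1.8] opening: 0.145 now tester [0.0027 0.2751 0.0334] F [ 0.3034  1.8956 -1.758 ] op 0.145 clk 7.1
turn [0.0007 0.0007 0.0001] deg 0.05516170898233677 shift [-0.0007  0.0552  0.0508] 0.07506509594680014
```

View pics/p5.png

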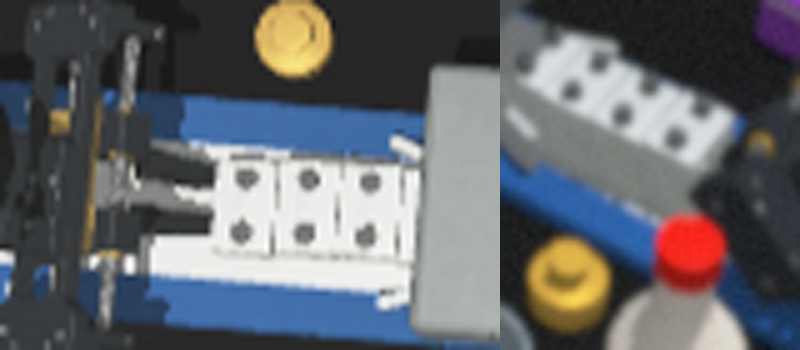

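The picture shows the row closed and straight, with d's tail at u≈213, fingers square on it, and the head entering between the flares (u 380–420). I'll carry on pushing.

```bash
python3 -m pendant '[[[0,0,0],[0,0.003,0.0027],0.15],[[0,0,0],[0,0.006,0.0055],0.15],[[0,0,0],[-0.0002,0.009,0.0082],0.15],[[0,0,0],[-0.0004,0.012,0.011],0.15],[[0,0,0],[-0.0006,0.015,0.0137],0.15],[[0,0,0],[-0.0008,0.018,0.0165],0.15],[[0,0,0],[-0.001,0.021,0.0192],0.15],[[0,0,0],[-0.001,0.024,0.022],0.15],[[0,0,0],[-0.001,0.027,0.0247],0.15],[[0,0,0],[-0.001,0.03,0.0275],0.15]]'| tr '\n' ' '
python3 -m pendant '[[[0,0,0],[0,0.003,0.0027],0.15],[[0,0,0],[0,0.006,0.0055],0.15],[[0,0,0],[-0.0002,0.009,0.0082],0.15],[[0,0,0],[-0.0004,0.012,0.011],0.15],[[0,0,0],[-0.0006,0.015,0.0137],0.15],[[0,0,0],[-0.0006,0.018,0.0165],0.15],[[0,0,0],[-0.0006,0.021,0.0192],0.15],[[0,0,0],[-0.0006,0.024,0.022],0.15],[[0,0,0],[-0.0006,0.025,0.023],0.15],[[0,0,0],[-0.0006,0.025,0.023],0.15]]'| tr '\n' ' '
python3 - <<'E'
from h import *
from plant import r
go(tw(.001,.156,.034),lean(43))
E
```

```text
clock: 8.2 tool_pos: [0.4762, 0.1029, 0.0087] eef_rot: [0.93, -0.036, -0.014, 0.366] contact_force: [0.2, 3.4, -1.5] opening: 0.153 clock: 9.2 tool_pos: [0.4729, 0.0688, 0.0092] eef_rot: [0.93, -0.036, -0.014, 0.367] contact_force: [1.0, 2.0, -1.1] opening: 0.149 now tester [0.0012 0.2005 0.0341] F [ 1.0057  1.9817 -1.1491] op 0.149 clk 9.2
turn [0.0006 0.0005 0.    ] deg 0.046731590253656155 shift [-0.0002  0.0324  0.0304] 0.044485782573688355
```

```bash
python3 -m pendant '[[[0,0,0],[0,0.003,0.0028],0.15],[[0,0,0],[0,0.006,0.0056],0.15],[[0,0,0],[0,0.009,0.0084],0.15],[[0,0,0],[0,0.0125,0.0117],0.15],[[0,0,0],[0,0.0155,0.0145],0.15],[[0,0,0],[0,0.0185,0.0173],0.15],[[0,0,0],[0,0.0215,0.0201],0.15],[[0,0,0],[0,0.025,0.0235],0.15],[[0,0,0],[0,0.028,0.0263],0.15],[[0,0,0],[0,0.028,0.0263],0.15]]'| tr '\n' ' '
for i in 1; do python3 -m pendant '[[[0,0,0],[0,0.001,0.0009],0.15],[[0,0,0],[0,0.002,0.0019],0.15],[[0,0,0],[0,0.003,0.0028],0.15]]'| tr '\n' ' ';  python3 -m pendant '[[[0,0,0],[0,0.0007,0.0007],0.15],[[0,0,0],[0,0.0014,0.0014],0.15]]'| tr '\n' ' ';done
python3 - <<'E'
from h import *
from plant import r
go(tw(.001,.148,.034),lean(43))
E
```

```text
clock: 10.2 tool_pos: [0.4698, 0.0299, 0.0091] eef_rot: [0.929, -0.036, -0.015, 0.367] contact_force: [-0.1, 2.2, -1.2] opening: 0.15 clock: 10.5 tool_pos: [0.47, 0.0276, 0.0087] eef_rot: [0.93, -0.036, -0.014, 0.366] contact_force: [0.1, 6.1, 2.4] opening: 0.152 clock: 10.7 tool_pos: [0.4699, 0.0257, 0.0087] eef_rot: [0.93, -0.036, -0.014, 0.366] contact_force: [-0.0, 5.8, 3.9] opening: 0.155 now tester [0.0015 0.1573 0.0336] F [-0.0392  5.8238  3.9329] op 0.155 clk 10.7
turn [-0.0011 -0.0009  0.0007] deg 0.09226084238107533 shift [-0.0006  0.0071  0.006 ] 0.009326766910010663
```

```bash
for i in 1; do python3 -m pendant '[[[0,0,0],[0,0.0007,0.0007],0.15],[[0,0,0],[0,0.0014,0.0014],0.15]]'| tr '\n' ' ';  python3 -m pendant '[[[0,0,0],[0,0.0007,0.0007],0.15],[[0,0,0],[0,0.0014,0.0014],0.15]]'| tr '\n' ' ';done
python3 - <<'E'
from h import *
from plant import r
import cv2
go(tw(.001,.148,.034),lean(43))
sc=r.snapshot("scene")["image"][:,:,::-1];w=r.snapshot("wrist")["image"][:,:,::-1];t=r.snapshot("top")["image"][:,:,::-1]
f=lambda i:np.clip(255*(i/255.)**.6,0,255).astype(np.uint8)
c=np.zeros((600,800,3),np.uint8);c[:400,:400]=cv2.resize(f(sc[150:240,300:390]),(400,400),interpolation=2);c[:250,400:]=cv2.resize(f(w),(400,250));c[250:600,400:]=cv2.resize(f(t[180:250,260:340]),(400,350),interpolation=2)
cv2.imwrite("pics/p6.png",c)
E
```

```text
clock: 10.9 tool_pos: [0.4698, 0.0238, 0.0087] eef_rot: [0.93, -0.036, -0.014, 0.366] contact_force: [-0.2, 6.3, 2.7] opening: 0.147 clock: 11.1 tool_pos: [0.4697, 0.0218, 0.0086] eef_rot: [0.93, -0.036, -0.014, 0.366] contact_force: [0.9, 5.6, 4.4] opening: 0.151 now tester [0.0016 0.1534 0.0335] F [0.8675 5.5505 4.4248] op 0.151 clk 11.1
turn [-0.0012 -0.001   0.0006] deg 0.09600047109992751 shift [-0.0007  0.0043  0.0033] 0.005445498606717969
```

View pics/p6.png

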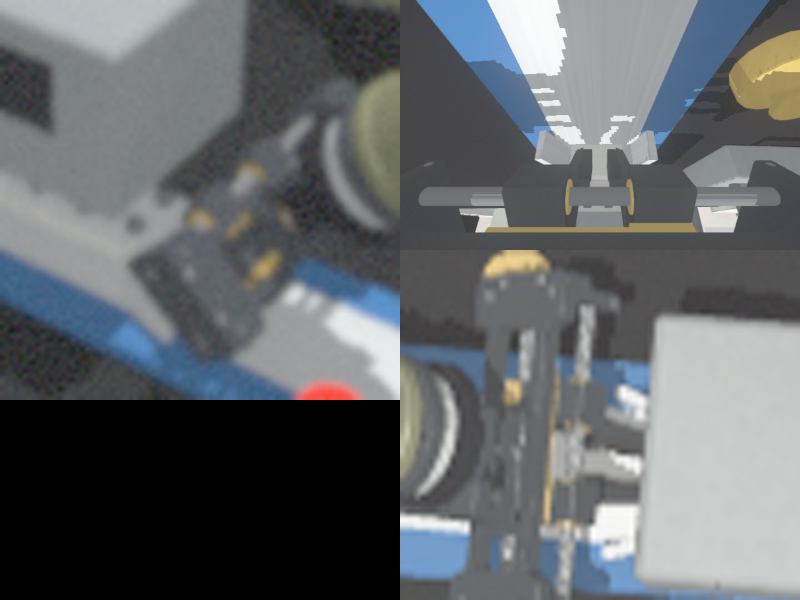

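Here the tail face is right at the hood edge, the fingers are between the flares, and the gripper's body is clear of the hood. The force is a modest, steady 6 N. I'll push on in 2 mm steps, watching for the sharp rise at the stop.

```bash
for i in 1; do python3 -m pendant '[[[0,0,0],[0,0.0007,0.0007],0.15],[[0,0,0],[0,0.0014,0.0014],0.15]]'| tr '\n' ' ';  python3 -m pendant '[[[0,0,0],[0,0.0007,0.0007],0.15],[[0,0,0],[0,0.0014,0.0014],0.15]]'| tr '\n' ' ';done
python3 - <<'E'
from h import *
from plant import r
go(tw(.001,.148,.034),lean(43))
E
```

```text
clock: 11.45 tool_pos: [0.4696, 0.0199, 0.0086] eef_rot: [0.93, -0.036, -0.014, 0.366] contact_force: [0.0, 5.8, 3.6] opening: 0.149 clock: 11.65 tool_pos: [0.4695, 0.0179, 0.0086] eef_rot: [0.93, -0.036, -0.014, 0.366] contact_force: [1.1, 5.6, 4.1] opening: 0.149 now tester [0.0017 0.1494 0.0335] F [1.1186 5.6446 4.0943] op 0.149 clk 11.65
turn [-0.0011 -0.0011  0.0006] deg 0.09763298763308413 shift [-0.0007  0.0014  0.0006] 0.0017066289779617448
```

```bash
for i in 1; do python3 -m pendant '[[[0,0,0],[0,0.0007,0.0007],0.15],[[0,0,0],[0,0.0007,0.0007],0.15]]'| tr '\n' ' '; echo; python3 -m pendant '[[[0,0,0],[0,0.0007,0.0007],0.15],[[0,0,0],[0,0.0007,0.0007],0.15]]'| tr '\n' ' ';echo;  python3 -m pendant '[[[0,0,0],[0,0.0007,0.0007],0.15],[[0,0,0],[0,0.0007,0.0007],0.15]]'| tr '\n' ' ';done
python3 - <<'E'
from h import *
from plant import r
go(tw(.001,.148,.034),lean(43))
E
```

```text
clock: 11.85 tool_pos: [0.4695, 0.0173, 0.0085] eef_rot: [0.93, -0.035, -0.014, 0.365] contact_force: [0.3, 7.8, 5.4] opening: 0.15 
clock: 12.05 tool_pos: [0.4696, 0.0172, 0.0084] eef_rot: [0.93, -0.035, -0.013, 0.365] contact_force: [-0.3, 10.0, 7.1] opening: 0.149 
clock: 12.25 tool_pos: [0.4696, 0.0171, 0.0082] eef_rot: [0.931, -0.035, -0.013, 0.364] contact_force: [-0.9, 13.1, 8.2] opening: 0.146 now tester [0.0018 0.1486 0.0331] F [-0.8802 13.0615  8.2237] op 0.146 clk 12.25
turn [-0.0041 -0.0026  0.0015] deg 0.29310301346801815 shift [-0.0009  0.0012 -0.0002] 0.001498135153919691
```

The tool stops dead at 148.6 mm (expected about 148) and the force climbs, so the row is home. One more nudge, then I'll back straight out.

```bash
python3 -m pendant '[[[0,0,0],[0,0.0011,0.001],0.15],[[0,0,0],[0,0.0011,0.001],0.15],[[0,0,0],[0,0.0011,0.001],0.15],[[0,0,0],[0,0.0011,0.001],0.15]]'| tr '\n' ' '
python3 -m pendant '[[[0,0,0],[0,-0.0015,-0.0014],0.15],[[0,0,0],[0,-0.003,-0.0028],0.15],[[0,0,0],[0,-0.006,-0.0055],0.15],[[0,0,0],[0,-0.015,-0.014],0.15],[[0,0,0],[0,-0.03,-0.028],0.15],[[0,0,0],[0,-0.055,-0.05],0.15],[[0,0,0],[0,-0.07,-0.065],0.15],[[0,0,0],[0,-0.07,-0.065],0.15]]'| tr '\n' ' '
python3 - <<'E'
from h import *
from plant import r
import cv2
s=r.snapshot("scene")["image"];cv2.imwrite("pics/s7.png",s[:,:,::-1])
w=r.snapshot("wrist");cv2.imwrite("pics/w7.png",w["image"][:,:,::-1])
st=r.get_state();print(wt(true_tcp(st)))
# project home tail-face box top corners & hood edge in scene
for n,p in(("tail top +x",(.025,.136,.052)),("tail top -x",(-.025,.136,.052)),("tail bot +x",(.025,.136,.012)),("hood edge +x",(.065,.144,.097)),("hood edge -x",(-.065,.144,.097)),("rail flare",(.04,.17,.037))): print(n,proj("scene",tw(*p)))
# console frame, hinge->bail
hb=np.array([.6679-.6549,.0053+.1196]);print("console yaw of +y",np.arctan2(hb[0],hb[1]))
E
```

```text
clock: 12.65 tool_pos: [0.4697, 0.017, 0.0079] eef_rot: [0.931, -0.034, -0.013, 0.364] contact_force: [-2.0, 17.5, 12.3] opening: 0.152 clock: 13.45 tool_pos: [0.4765, 0.1121, 0.007] eef_rot: [0.931, -0.034, -0.013, 0.364] contact_force: [0.4, 0.4, -0.1] opening: 0.151 [0.0009 0.239  0.0333]
tail top +x [330.3584 204.3969]
tail top -x [341.2281 194.3247]
tail bot +x [330.1402 216.0138]
hood edge +x [323.8237 200.238 ]
hood edge -x [352.8581 174.1741]
rail flare [338.0152 217.2862]
console yaw of +y 0.10370983492935977
```

Run:
```python
from h import *
from plant import r
from scipy.optimize import least_squares
import cv2
obs=[("top",(505,40),(.041,.128,.099)),("top",(483,178),(-.041,.128,.099)),("scene",(258,138),(-.041,.128,.099)),("scene",(163,205),(.041,.128,.094))]
uv=lambda n,p: np.array([210+(p[0]+.5)/4.4-.5,125+(p[1]+.5)/4.4-.5]) if n=="top" else np.array([220+(p[0]+.5)/3.3-.5,180+(p[1]+.5)/3.3-.5])
def cw(q,p): c,s=np.cos(q[2]),np.sin(q[2]);return np.array([q[0]+c*p[0]-s*p[1],q[1]+s*p[0]+c*p[1],p[2]])
sol=least_squares(lambda q:np.hstack([proj(n,cw(q,X))-uv(n,p) for n,p,X in obs]),[.655,-.117,-.13])
q=sol.x;print(q,sol.fun.round(1));np.save("console.npy",q)
T=r.snapshot("top")["image"][:,:,::-1];S=cv2.imread("pics/s7.png")
def mk(n,im,u0,v0,w,h,f):
    a=cv2.resize(im[v0:v0+h,u0:u0+w],None,fx=f,fy=f,interpolation=2)
    P=lambda X:tuple(int(v) for v in ((proj(n,X)-[u0,v0]+.5)*f));return a,P
a,P=mk("top",T,312,125,68,62,6);b,Q=mk("scene",S,220,192,85,82,4.6);c,Z=mk("scene",S,290,160,130,66,3)
for im,G in((a,P),(b,Q)):
    for s,e in(((-.041,.123,.099),(.041,.123,.099)),((-.044,0,.096),(.044,0,.096)),((-.055,-.0,.04),(.055,0,.04))): cv2.line(im,G(cw(q,s)),G(cw(q,e)),(0,0,255),1)
    cv2.circle(im,G(cw(q,(0,.045,.084))),3,(0,255,0),-1)
    k=[G(cw(q,(.022*np.cos(t),.045+.022*np.sin(t),.052))) for t in np.linspace(0,6.28,24)];cv2.polylines(im,[np.array(k)],1,(0,255,0),1)
for y in(.136,.102,.068):cv2.polylines(c,[np.array([Z(tw(*p)) for p in((.025,y,.012),(.025,y,.052),(-.025,y,.052))])],0,(0,0,255),1)
C=np.zeros((600,800,3),np.uint8);C[:a.shape[0],:a.shape[1]]=a;C[:b.shape[0],409:409+b.shape[1]]=b;C[400:400+c.shape[0],:c.shape[1]]=c
cv2.imwrite("pics/p8.png",C)
```

```text
[ 0.6427 -0.1177 -0.1988] [-0.4  1.1 -1.5 -1.1 -1.3 -1.1 -0.  -0.3]
```

View pics/p8.png

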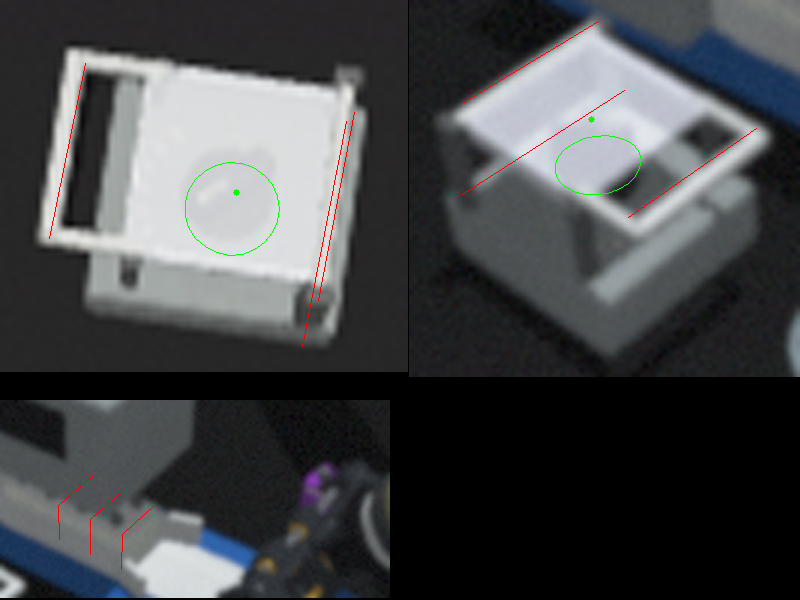

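The row picture shows the tail where the home outline (y=136) lies. The console fit is about 0.05 rad over-rotated: the bar centreline runs (75,55)–(47,238) in the top crop and is centred near (697,180) in the scene crop. I'll refine with that and plan the bail grasp.

```bash
cat >> h.py <<'E'
CY=-.147
cyv=np.array([-np.sin(CY),np.cos(CY),0]);cxv=np.array([np.cos(CY),np.sin(CY),0])
E
python3 - <<'E'
from h import *
a=ray("top",(321.7,148.9),.098);b=ray("scene",(282.1,230.6),.098);print("bail",a,b)
k=ray("top",(312+230/6-.5,125+185/6-.5),.07);print("knob seen",k,"from bail",a-.078*cyv,b-.078*cyv)
h=ray("top",(312+331/6-.5,125+187/6-.5),.097);print("hinge",h,"from bail",a-.123*cyv)
m1=ray("top",(312+195/6-.5,125+200/6-.5),.084);m2=ray("top",(312+228/6-.5,125+180/6-.5),.084);print("mark",m1,m2,(m1-m2)@cxv,(m1-m2)@cyv)
E
```

```text
bail [0.6693 0.0058 0.098 ] [0.6702 0.0068 0.098 ]
knob seen [ 0.6585 -0.0715  0.07  ] from bail [ 0.6579 -0.0713  0.098 ] [ 0.6587 -0.0704  0.098 ]
hinge [ 0.6512 -0.1152  0.097 ] from bail [ 0.6513 -0.1159  0.098 ]
mark [ 0.6482 -0.0547  0.084 ] [ 0.6575 -0.0698  0.084 ] -0.011402874526941923 0.013493054789447196
```

Top, scene and hinge estimates agree within about 1 mm: bail (0.670, 0.006), hinge (0.651, −0.1155), knob (0.658, −0.071). Next is rising and turning the tool upright, jaws across the bail.

```bash
cat >> h.py <<'E'
BAIL=np.array([.6697,.0063,.094]);HINGE=np.array([.6515,-.1155,.094]);KNOB=np.array([.6584,-.0710,.077])
def down(heading): # tool x at world heading (deg), pointing down
    h=np.radians(heading);x=np.array([np.cos(h),np.sin(h),0]);z=np.array([0,0,-1.]);return Ro.from_matrix(np.column_stack([x,np.cross(z,x),z]))
HB=90+np.degrees(CY)
E
python3 - <<'E'
from h import *
go([.50,.14,.25],down(HB))
from plant import r
print(r.get_state()["q"])
E
```

```text
now tester [0.0009 0.238  0.0335] F [0.3991 0.059  0.0651] op 0.15 clk 13.6
turn [ 0.6027  0.5641 -1.425 ] deg 94.35533211543881 shift [ 0.0216  0.1157 -0.1757] 0.21147221548165862
[-0.916   1.1698  0.4169  1.7568  0.2244  0.7943 -0.919 ]
```

```bash
python3 -m pendant '[[[0.1,0.1,-0.2],[0,0.05,-0.05],0.15],[[0.6,0.56,-1.425],[0.022,0.116,-0.176],0.25],[[0.6,0.56,-1.425],[0.022,0.116,-0.176],0.25],[[0.6,0.56,-1.425],[0.022,0.116,-0.176],0.25],[[0.6,0.56,-1.425],[0.022,0.116,-0.176],0.25],[[0.6,0.56,-1.425],[0.022,0.116,-0.176],0.25],[[0.6,0.56,-1.425],[0.022,0.116,-0.176],0.25],[[0.6,0.56,-1.425],[0.022,0.116,-0.176],0.25],[[0.6,0.56,-1.425],[0.022,0.116,-0.176],0.25],[[0.6,0.56,-1.425],[0.022,0.116,-0.176],0.25]]'| tr '\n' ' '
python3 - <<'E'
from h import *
go([.6697,.0063,.2],down(HB))
from plant import r
print(r.get_state()["q"])
E
```

```text
clock: 14.6 tool_pos: [0.4993, 0.1385, 0.2158] eef_rot: [0.795, 0.605, -0.003, 0.036] contact_force: [0.9, 0.3, -0.0] opening: 0.247 now tester [0.0206 0.2508 0.2497] F [ 0.8887  0.2794 -0.0193] op 0.247 clk 14.6
turn [ 0.0504  0.0505 -0.1225] deg 8.122908593215758 shift [-0.0793  0.1964  0.0642] 0.22136890813341328
[-0.2569  0.5395 -0.2359  1.899   0.2895  0.7281  0.6234]
```

```bash
python3 -m pendant '[[[0.05,0.05,-0.12],[-0.04,0.1,0.03],0.25],[[0.05,0.05,-0.12],[-0.079,0.196,0.064],0.25],[[0.05,0.05,-0.12],[-0.079,0.196,0.064],0.25],[[0.05,0.05,-0.12],[-0.079,0.196,0.064],0.25],[[0.05,0.05,-0.12],[-0.079,0.196,0.064],0.25],[[0.05,0.05,-0.12],[-0.079,0.196,0.064],0.25],[[0.05,0.05,-0.12],[-0.079,0.196,0.064],0.25]]'| tr '\n' ' '
python3 - <<'E'
from h import *
go([.6697,.0063,.086],down(HB))
from plant import r
import cv2
s=r.get_state();print(s["q"]);Rn=Ro.from_quat(s["eef_rot"])
w=r.snapshot("wrist");T=np.array(w["T_tool_cam"]);K=np.array(w["mtx"]);Ti=np.linalg.inv(T)
def W(X): c=K@(Ti[:3,:3]@Rn.inv().apply(np.array(X)-s["tool_pos"])+Ti[:3,3]);return c[:2]/c[2]
cv2.imwrite("pics/w9.png",w["image"][:,:,::-1]);g=cv2.cvtColor(w["image"],7)
e=[W(BAIL+t*cxv+[0,0,.005]) for t in(-.041,0,.041)];print("bail proj",e)
c=e[1].astype(int);print("columns",c);print("col profile v",[(v,int(g[v,c[0]+12])) for v in range(max(0,c[1]-30),min(400,c[1]+30),3)]);print("row profile",[(u,int(g[c[1],u])) for u in range(max(0,c[0]-60),min(640,c[0]+60),3)])
E
```

```text
clock: 15.3 tool_pos: [0.6688, 0.0073, 0.1655] eef_rot: [0.76, 0.65, -0.0, 0.0] contact_force: [0.3, -0.2, 0.5] opening: 0.25 now tester [0.2013 0.1312 0.1995] F [ 0.3212 -0.2011  0.4997] op 0.25 clk 15.3
turn [ 0.0001  0.0012 -0.008 ] deg 0.46071478053422493 shift [-0.0007  0.001   0.1135] 0.1135416746544002
[ 0.0805  0.8101 -0.3149  1.4609  0.2882  0.9164  1.0969]
bail proj [array([318.7629, 155.293 ]), array([319.1121, 202.2909]), array([319.4286, 244.8845])]
columns [319 202]
col profile v [(172, 49), (175, 52), (178, 50), (181, 49), (184, 50), (187, 49), (190, 49), (193, 49), (196, 48), (199, 50), (202, 43), (205, 43), (208, 39), (211, 41), (214, 39), (217, 40), (220, 38), (223, 39), (226, 38), (229, 37)]
row profile [(259, 238), (262, 238), (265, 237), (268, 237), (271, 237), (274, 238), (277, 242), (280, 163), (283, 109), (286, 109), (289, 110), (292, 109), (295, 108), (298, 106), (301, 97), (304, 53), (307, 57), (310, 55), (313, 215), (316, 237), (319, 229), (322, 144), (325, 50), (328, 50), (331, 43), (334, 41), (337, 41), (340, 38), (343, 39), (346, 38), (349, 36), (352, 45), (355, 43), (358, 41), (361, 44), (364, 43), (367, 42), (370, 43), (373, 41), (376, 39)]
```

The wrist image puts the bar at u≈317 against 319 predicted (about 1.6 mm) and the slot at u 280–312, both sensible. I'll descend with that correction and pinch.

```bash
python3 -m pendant '[[[0,0.001,-0.008],[-0.002,0.001,0.03],0.25],[[0,0.001,-0.008],[-0.002,0.001,0.06],0.25],[[0,0.001,-0.008],[-0.002,0.001,0.08],0.25],[[0,0.001,-0.008],[-0.002,0.001,0.095],0.25],[[0,0.001,-0.008],[-0.002,0.001,0.105],0.25],[[0,0.001,-0.008],[-0.002,0.001,0.1135],0.25],[[0,0.001,-0.008],[-0.002,0.001,0.1135],0.25]]'| tr '\n' ' '
python3 -m pendant '[[[0,0,0],[0,0,0],0],[[0,0,0],[0,0,0],0],[[0,0,0],[0,0,0],0],[[0,0,0],[0,0,0],0],[[0,0,0],[0,0,0],0]]' 10 | tr '\n' ' '
python3 - <<'E'
from h import *
from plant import r
s=r.get_state();Rn=Ro.from_quat(s["eef_rot"]);p=s["tool_pos"]
print(true_tcp(s),s["q"])
# grasp point
g=true_tcp(s)+np.array([0,0,.011]);print("bail at grasp?",g)
R0=.123
for th in np.linspace(.1,2.3,23):
    d=cyv*(R0*np.cos(th)-R0)+np.array([0,0,R0*np.sin(th)]);print(round(th,2),Rn.inv().apply(d).round(4))
E
```

```text
clock: 16.05 tool_pos: [0.6712, 0.0071, 0.0529] eef_rot: [0.756, 0.654, 0.001, 0.001] contact_force: [0.4, 0.0, 0.1] opening: 0.246 clock: 16.55 tool_pos: [0.6719, 0.0049, 0.054] eef_rot: [0.757, 0.654, 0.001, 0.002] contact_force: [-0.6, -5.4, 4.1] opening: 0.108 [0.6718 0.0049 0.088 ] [ 0.0636  0.9509 -0.2736  1.5241  0.3469  0.7107  1.0605]
bail at grasp? [0.6718 0.0049 0.099 ]
0.1 [-0.0006  0.0001 -0.0123]
0.2 [-0.0025  0.0001 -0.0244]
0.3 [-0.0055  0.0002 -0.0363]
0.4 [-0.0098  0.0002 -0.0479]
0.5 [-0.0151  0.0002 -0.059 ]
0.6 [-0.0215  0.0003 -0.0694]
0.7 [-0.029   0.0003 -0.0792]
0.8 [-0.0374  0.0004 -0.0882]
0.9 [-0.0466  0.0004 -0.0963]
1.0 [-0.0566  0.0004 -0.1035]
1.1 [-0.0673  0.0004 -0.1096]
1.2 [-0.0785  0.0004 -0.1146]
1.3 [-0.0902  0.0004 -0.1184]
1.4 [-0.1022  0.0004 -0.1211]
1.5 [-0.1144  0.0004 -0.1226]
1.6 [-0.1267  0.0004 -0.1228]
1.7 [-0.139   0.0004 -0.1219]
1.8 [-0.151   0.0004 -0.1197]
1.9 [-0.1629  0.0003 -0.1163]
2.0 [-0.1743  0.0003 -0.1117]
2.1 [-0.1852  0.0003 -0.106 ]
2.2 [-0.1955  0.0002 -0.0993]
2.3 [-0.205   0.0002 -0.0915]
```

Gripped: opening 0.108 (9.5 mm), with the bar pulling 2 mm towards the hinge. I'll swing along the arc with the tool upright.

```bash
python3 -m pendant '[[[0,0,0],[-0.0026,0,-0.0123],0],[[0,0,0],[-0.0045,0,-0.0244],0],[[0,0,0],[-0.0075,0,-0.0363],0],[[0,0,0],[-0.0118,0,-0.0479],0],[[0,0,0],[-0.0171,0,-0.059],0],[[0,0,0],[-0.0235,0,-0.0694],0],[[0,0,0],[-0.031,0,-0.0792],0],[[0,0,0],[-0.0394,0,-0.0882],0],[[0,0,0],[-0.0486,0,-0.0963],0],[[0,0,0],[-0.0586,0,-0.1035],0]]'| tr '\n' ' '
python3 - <<'E'
from h import *
from plant import r
s=r.get_state();g=true_tcp(s)+np.array([0,0,.0055]);d=g-HINGE;y,z=d@cyv,d[2];print("angle",np.arctan2(z,y),"rad",np.hypot(y,z),"x",d@cxv,s["contact_force"],s["opening"])
E
```

```text
clock: 17.55 tool_pos: [0.6634, -0.0496, 0.1583] eef_rot: [0.756, 0.655, 0.003, 0.0] contact_force: [2.4, 2.4, 3.4] opening: 0.109 angle 0.9988715322785655 rad 0.12341217616404852 x 0.001954672751131335 [2.421  2.4212 3.3706] 0.10897363499306656
```

```bash
python3 -m pendant '[[[0,0,0],[-0.0107,0,-0.0061],0],[[0,0,0],[-0.0219,0,-0.0111],0],[[0,0,0],[-0.0336,0,-0.0149],0],[[0,0,0],[-0.0456,0,-0.0176],0],[[0,0,0],[-0.0578,0,-0.0191],0],[[0,0,0],[-0.0701,0,-0.0193],0],[[0,0,0],[-0.0824,0,-0.0184],0],[[0,0,0],[-0.0944,0,-0.0162],0],[[0,0,0],[-0.1063,0,-0.0128],0],[[0,0,0],[-0.1177,0,-0.0082],0]]'| tr '\n' ' '
python3 - <<'E'
from h import *
from plant import r
s=r.get_state();g=true_tcp(s)+np.array([0,0,.0055]);d=g-HINGE;y,z=d@cyv,d[2];print("angle",np.arctan2(z,y),"rad",np.hypot(y,z),"x",d@cxv,s["contact_force"],s["opening"])
E
```

```text
clock: 18.55 tool_pos: [0.645, -0.1687, 0.164] eef_rot: [0.756, 0.654, 0.001, 0.0] contact_force: [0.6, 0.6, 0.0] opening: 0.107 angle 2.0264050347450593 rad 0.12196679637967192 x 0.0012850509363407981 [0.604  0.5811 0.0111] 0.10670562218568953
```

```bash
python3 -m pendant '[[[0,0,0],[-0.0109,0,0.0057],0],[[0,0,0],[-0.0212,0,0.0124],0],[[0,0,0],[-0.0307,0,0.0202],0],[[0,0,0],[-0.0307,0,0.0202],0],[[0,0,0],[-0.0307,0,0.0202],0.22],[[0,0,0],[-0.0307,0,0.0202],0.22],[[0,0,0],[-0.0307,0,0.0202],0.22],[[0,0,0],[-0.0307,0,0],0.22],[[0,0,0],[-0.0307,0,-0.03],0.22],[[0,0,0],[-0.0307,0,-0.07],0.22]]'| tr '\n' ' '
python3 - <<'E'
from h import *
go([.6584,-.071,.24],down(31.6))
E
```

```text
clock: 19.55 tool_pos: [0.6401, -0.1974, 0.2345] eef_rot: [0.756, 0.655, 0.001, -0.0] contact_force: [0.5, 0.8, 0.9] opening: 0.22 now tester [ 0.1884 -0.0752  0.2685] F [0.5078 0.84   0.8617] op 0.22 clk 19.55
turn [-0.0006 -0.0018  0.8758] deg 50.17782294835066 shift [0.1277 0.0001 0.0287] 0.13086174026457442
```

The cover was carried to about 2.3 rad and released. I'll take pictures, move over the knob, and use the last view for a combined check of cover and knob.

```bash
python3 - <<'E'
from plant import r
import cv2
for n in("top","scene"): cv2.imwrite(f"pics/{n}9.png",r.snapshot(n)["image"][:,:,::-1])
E
python3 -m pendant '[[[0,0,0.15],[0.04,0,0.005],0.35],[[0,0,0.3],[0.08,0,0.01],0.35],[[0,0,0.876],[0.128,0,0.029],0.35],[[0,0,0.876],[0.128,0,0.029],0.35],[[0,0,0.876],[0.128,0,0.029],0.35],[[0,0,0.876],[0.128,0,0.029],0.35],[[0,0,0.876],[0.128,0,0.029],0.35],[[0,0,0.876],[0.128,0,0.029],0.35],[[0,0,0.876],[0.128,0,0.029],0.35]]'| tr '\n' ' '
python3 - <<'E'
from h import *
from plant import r
import cv2
s=r.get_state();print(true_tcp(s),s["q"],s["eef_rot"]);Rn=Ro.from_quat(s["eef_rot"])
w=r.snapshot("wrist");wi=w["image"][:,:,::-1].copy();cv2.imwrite("pics/w10.png",wi);Ti=np.linalg.inv(np.array(w["T_tool_cam"]));K=np.array(w["mtx"])
np.savez("w10.npz",p=s["tool_pos"],q=s["eef_rot"],T=np.array(w["T_tool_cam"]),K=K)
def W(X): c=K@(Ti[:3,:3]@Rn.inv().apply(np.array(X)-s["tool_pos"])+Ti[:3,3]);return c[:2]/c[2]
k=KNOB+[0,0,.007];print("knob proj",W(k))
f=2
a=cv2.resize(wi[120:320,200:440],None,fx=f,fy=f)
T=cv2.imread("pics/top9.png");S=cv2.imread("pics/scene9.png")
b=cv2.resize(T[125:190,315:385],(310,288),interpolation=2);c=cv2.resize(S[190:265,215:315],(310,232),interpolation=2)
C=np.zeros((600,800,3),np.uint8);C[:400,:480]=a;C[:288,490:]=b;C[300:532,490:]=c
cv2.circle(C,tuple(((W(k)-[200,120])*f).astype(int)),3,(0,255,0),-1)
g=lambda X:tuple(((proj("top",X)-[315,125]+.5)*288/65+[490,0]).astype(int));cv2.circle(C,g(k),2,(0,255,0),-1)
cv2.imwrite("pics/p10.png",C)
E
```

```text
clock: 20.55 tool_pos: [0.6597, -0.0713, 0.2059] eef_rot: [0.962, 0.273, 0.002, -0.0] contact_force: [-0.0, -0.5, 0.4] opening: 0.353 [ 0.6595 -0.0714  0.2399] [ 0.0969  0.7439 -0.1118  1.4501  0.0916  0.949   0.5137] [ 0.9621  0.2727  0.002  -0.    ]
knob proj [317.9635 183.2691]
```

View pics/p10.png

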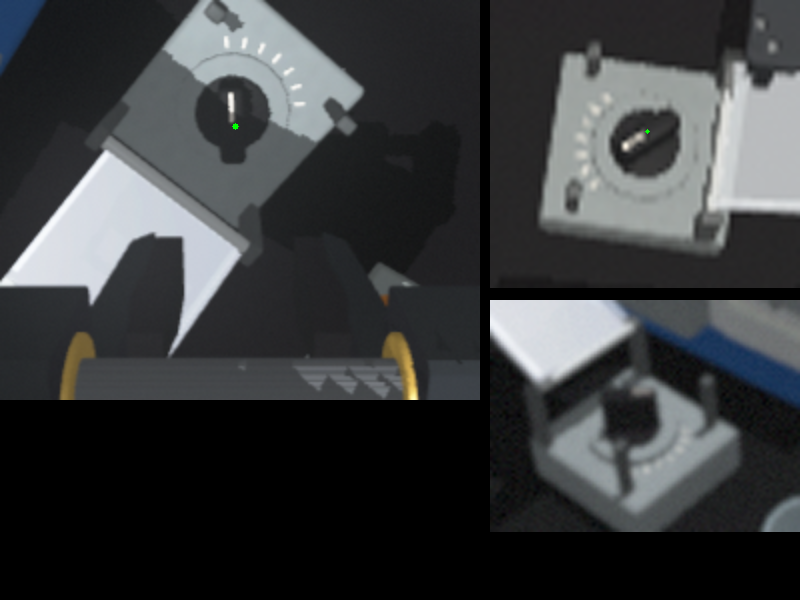

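The last view shows the cover lying fully open past the hinge in all three crops. The knob bar is upright in the wrist view, centred near (232,121) against (236,126) predicted, so jaw heading 31.6° suits and the centre is about 1.8 mm off in tool x. The top view agrees at (650,133).

Run:
```python
from h import *
go([.6566,-.0712,.076],down(31.6))
```

```text
now tester [0.1981 0.052  0.2399] F [ 1.1003 -0.5171  0.6348] op 0.348 clk 20.6
turn [ 0.001  -0.0039  0.0003] deg 0.22896567354057634 shift [-0.0031 -0.0019  0.1639] 0.16393801269321664
```

```bash
python3 -m pendant '[[[0.001,-0.004,0],[-0.003,-0.002,0.04],0.35],[[0.001,-0.004,0],[-0.003,-0.002,0.08],0.35],[[0.001,-0.004,0],[-0.003,-0.002,0.115],0.35],[[0.001,-0.004,0],[-0.003,-0.002,0.135],0.35],[[0.001,-0.004,0],[-0.003,-0.002,0.15],0.35],[[0.001,-0.004,0],[-0.003,-0.002,0.164],0.35],[[0.001,-0.004,0],[-0.003,-0.002,0.164],0.35]]'| tr '\n' ' '
python3 -m pendant '[[[0,0,0],[0,0,0],0],[[0,0,0],[0,0,0],0],[[0,0,0],[0,0,0],0],[[0,0,0],[0,0,0],0],[[0,0,0],[0,0,0],0],[[0,0,0],[0,0,0],0]]' 15 | tr '\n' ' '
python3 - <<'E'
from h import *
go([.6566,-.0712,.076],down(31.6))
E
```

```text
clock: 21.3 tool_pos: [0.6558, -0.0711, 0.0405] eef_rot: [0.962, 0.272, -0.001, -0.0] contact_force: [-0.0, -0.0, 0.5] opening: 0.349 clock: 21.9 tool_pos: [0.6566, -0.0718, 0.0431] eef_rot: [0.962, 0.271, -0.0, 0.001] contact_force: [-2.7, 0.0, 5.6] opening: 0.16 now tester [0.1952 0.0514 0.0771] F [-2.7187  0.0144  5.6405] op 0.16 clk 21.9
turn [ 0.001   0.0007 -0.0018] deg 0.12461656382774287 shift [ 0.0003 -0.0005  0.0011] 0.0012122949330272879
```

Gripped at 14 mm, the bar's width. Now turning clockwise.

```bash
python3 -m pendant '[[[0,0,0.1],[0,0,0],0],[[0,0,0.2],[0,0,0],0],[[0,0,0.32],[0,0,0],0],[[0,0,0.44],[0,0,0],0],[[0,0,0.56],[0,0,0],0],[[0,0,0.68],[0,0,0],0],[[0,0,0.8],[0,0,0],0],[[0,0,0.92],[0,0,0],0],[[0,0,1.04],[0,0,0],0],[[0,0,1.16],[0,0,0],0]]'| tr '\n' ' '
python3 -c "
from h import *
from plant import r
s=r.get_state();print(s['moment'],s['q']);x=Ro.from_quat(s['eef_rot']).apply([1,0,0]);print('heading',np.degrees(np.arctan2(x[1],x[0])))"
```

```text
clock: 22.9 tool_pos: [0.6565, -0.0718, 0.0431] eef_rot: [0.953, -0.303, 0.0, 0.0] contact_force: [-4.0, -1.3, 6.2] opening: 0.157 [-0.2901  0.9251  0.0682] [-0.0697  0.9604  0.2091  1.5769 -0.2892  0.6349 -0.3284]
heading -35.22529514753784
```

Heading is −35°, so the knob is at about 1.17 rad. I'll go on to the stop in small steps, watching the moment.

```bash
python3 -m pendant '[[[0,0,0.08],[0,0,0],0],[[0,0,0.16],[0,0,0],0],[[0,0,0.24],[0,0,0],0],[[0,0,0.3],[0,0,0],0],[[0,0,0.3],[0,0,0],0]]'| tr '\n' ' '
cat > m.py <<'E'
from h import *
from plant import r
s=r.get_state();print('\nmoment',s['moment'],'F',s['contact_force'],'q7',s['q'][6]);x=Ro.from_quat(s['eef_rot']).apply([1,0,0]);print('heading',np.degrees(np.arctan2(x[1],x[0])))
E
python3 m.py
python3 -m pendant '[[[0,0,0.05],[0,0,0],0],[[0,0,0.1],[0,0,0],0],[[0,0,0.1],[0,0,0],0]]'| tr '\n' ' '
python3 m.py
python3 -m pendant '[[[0,0,0.05],[0,0,0],0],[[0,0,0.1],[0,0,0],0],[[0,0,0.1],[0,0,0],0]]'| tr '\n' ' '
python3 m.py
```

```text
clock: 23.4 tool_pos: [0.6565, -0.0718, 0.043] eef_rot: [0.898, -0.44, 0.0, 0.001] contact_force: [-4.6, -1.0, 6.7] opening: 0.157 
moment [-0.3117  0.9492 -0.0222] F [-4.6096 -1.0175  6.6581] q7 -0.5362281171171117
heading -52.209951475547754
clock: 23.7 tool_pos: [0.6567, -0.0717, 0.043] eef_rot: [0.875, -0.484, 0.0, 0.001] contact_force: [-3.6, -0.8, 5.6] opening: 0.168 
moment [-0.2998  0.7575  0.3224] F [-3.6033 -0.8401  5.642 ] q7 -0.6060968912369089
heading -57.83543129855852
clock: 24.0 tool_pos: [0.6573, -0.0713, 0.043] eef_rot: [0.85, -0.526, 0.001, 0.0] contact_force: [-2.4, -1.7, 5.2] opening: 0.18 
moment [-0.179   0.6454  0.397 ] F [-2.4305 -1.7125  5.2252] q7 -0.676951778508028
heading -63.51673150339937
```

The moment rises to 0.4 N m and the jaws pry open at heading −58 to −63°, about 90° from the start, so the knob is at its stop. I'll relax slightly, release and rise.

```bash
python3 -m pendant '[[[0,0,-0.06],[0,0,0],0],[[0,0,-0.06],[0,0,0],0.35],[[0,0,-0.06],[0,0,0],0.35],[[0,0,-0.06],[0,0,0],0.35],[[0,0,-0.06],[0,0,-0.01],0.35],[[0,0,-0.06],[0,0,-0.03],0.35],[[0,0,-0.06],[0,0,-0.07],0.35],[[0,0,-0.06],[0,0,-0.12],0.35],[[0,0,-0.06],[0,0,-0.16],0.35],[[0,0,-0.06],[0,0,-0.16],0.35]]'| tr '\n' ' '
python3 - <<'E'
from h import *
from plant import r
import cv2
s=r.get_state();Rn=Ro.from_quat(s["eef_rot"]);x=Rn.apply([1,0,0]);print('\nheading',np.degrees(np.arctan2(x[1],x[0])),true_tcp(s),s["contact_force"])
w=r.snapshot("wrist");T=np.array(w["T_tool_cam"]);Ti=np.linalg.inv(T);K=np.array(w["mtx"]);wi=w["image"];cv2.imwrite("pics/w11.png",wi[:,:,::-1])
def W(X): c=K@(Ti[:3,:3]@Rn.inv().apply(np.array(X)-s["tool_pos"])+Ti[:3,3]);return c[:2]/c[2]
c=W([.6566,-.0712,.084]);print("knob px",c)
g=cv2.cvtColor(wi,7);u,v=c.astype(int);roi=(g[v-26:v+27,u-26:u+27]>150).astype(np.uint8)
n,l,st,ce=cv2.connectedComponentsWithStats(roi)
for i in range(1,n):
    if st[i,4]<15: continue
    ys,xs=np.nonzero(l==i);vx,vy,_,_=cv2.fitLine(np.column_stack([xs,ys]).astype(np.float32),2,0,.01,.01).ravel()
    pts=[]
    for e in(-1,1):
        p=np.array([u-26+ce[i][0]+e*6*vx,v-26+ce[i][1]+e*6*vy]);d=Rn.apply(T[:3,:3]@np.linalg.solve(K,[*p,1]));o=s["tool_pos"]+Rn.apply(T[:3,3]);pts.append(o+d*(.084-o[2])/d[2])
    dd=pts[1]-pts[0];print("blob",st[i],ce[i]+[u-26,v-26],"pos",(pts[0]+pts[1])/2,"dir deg",np.degrees(np.arctan2(dd[1],dd[0])))
for n in("top","scene"): cv2.imwrite(f"pics/{n}11.png",r.snapshot(n)["image"][:,:,::-1])
# changed regions vs start, bystander check
for n in("top","scene"):
    a=cv2.imread(f"pics/{n}0.png").astype(int);b=cv2.imread(f"pics/{n}11.png").astype(int);d=(abs(a-b).max(2)>60).astype(np.uint8);d=cv2.morphologyEx(d,cv2.MORPH_OPEN,np.ones((3,3)));k,l,st,ce=cv2.connectedComponentsWithStats(d);print(n,[tuple(x) for x in st[1:] if x[4]>25])
E
```

```text
clock: 25.0 tool_pos: [0.661, -0.0726, 0.2093] eef_rot: [0.865, -0.501, 0.006, -0.002] contact_force: [0.2, -0.0, -0.3] opening: 0.354 
heading -60.186407907503344 [ 0.6605 -0.0725  0.2433] [ 0.1666 -0.0073 -0.3154]
knob px [313.825  187.9303]
blob [ 15  23  38  30 433] [326.3857 203.1363] pos [ 0.6485 -0.0914  0.084 ] dir deg -22.1645406737795
top [(np.int32(350), np.int32(53), np.int32(11), np.int32(6), np.int32(54)), (np.int32(227), np.int32(60), np.int32(189), np.int32(301), np.int32(18886)), (np.int32(393), np.int32(67), np.int32(7), np.int32(10), np.int32(53)), (np.int32(367), np.int32(75), np.int32(24), np.int32(28), np.int32(302)), (np.int32(388), np.int32(106), np.int32(9), np.int32(4), np.int32(29)), (np.int32(179), np.int32(252), np.int32(16), np.int32(17), np.int32(163)), (np.int32(0), np.int32(301), np.int32(36), np.int32(99), np.int32(2041)), (np.int32(351), np.int32(371), np.int32(6), np.int32(21), np.int32(84)), (np.int32(285), np.int32(376), np.int32(15), np.int32(23), np.int32(132)), (np.int32(301), np.int32(376), np.int32(29), np.int32(20), np.int32(301))]
scene [(
[... 486 characters left out ...]
int32(10), np.int32(75)), (np.int32(237), np.int32(111), np.int32(59), np.int32(37), np.int32(1116)), (np.int32(306), np.int32(131), np.int32(47), np.int32(30), np.int32(748)), (np.int32(196), np.int32(162), np.int32(63), np.int32(54), np.int32(1604)), (np.int32(232), np.int32(200), np.int32(66), np.int32(56), np.int32(1552)), (np.int32(341), np.int32(200), np.int32(13), np.int32(8), np.int32(55)), (np.int32(426), np.int32(201), np.int32(15), np.int32(10), np.int32(97)), (np.int32(356), np.int32(204), np.int32(45), np.int32(23), np.int32(271)), (np.int32(341), np.int32(213), np.int32(58), np.int32(33), np.int32(654)), (np.int32(472), np.int32(223), np.int32(20), np.int32(14), np.int32(151))]
```

The white blob merged with background. I'll print a compact intensity map of the knob from the wrist picture instead.

Run:
```python
import cv2
for n,(u,v) in(("w10",(316,178)),("w11",(314,186))):
    g=cv2.imread(f"pics/{n}.png",0);print(n)
    for y in range(v-28,v+30,2): print(''.join(" .:-=+*#%@"[min(9,int(g[y,x])//26)] for x in range(u-28,u+29)))
```

```text
w10
***#########*++***#################******++***##@@%######
-==*#*####***######################*********++*######*##*
-----=*****########################************+*######*%
--------*############################************+*#*#@@%
---------*###########+==-:::::----+*###***********++**###
----------==*####*=-:::..........::::-**************+****
--------------==-:::::............::::::-+***********+***
-------------:...:::::..............::::::-***********+**
------------:........:::::*#+::::....::::::-+**********+*
-----------:..........::::@@%::::.....:::::::+***********
----------:............:::#@%-:::....:::::::::+********+*
----------:...............#@%-:::.....::::::::+*********+
---------:................#@%-:::.....:::::::::+********+
---------:................-*+::::....::::::::::-********+
---------:................-+=:..........:::::::+*********
----------:...............-+=:..............:.-=+******+*
----------:...................................----=****+*
-----------:.................................--------===*
------------::.............................:--------
[... 1571 characters left out ...]
#***
---------------:............................:+#######****
----------------:.........................+**######*****#
-------------------:...................:-*########***#*##
-----------------------:.............:+**###*###******#**
------------------------:............=*####*#**********#+
-------------------------............-*####***#******#+=-
-------------------------:...........+*******####*#+=----
-----------------------=+++-:---=+******######****+=-----
----------------------+#***###**###****######****+-------
:------------------+*###*#**##**#**********###+*+--------
...:------------+*#########****#*************+-----------
......:------+**##**############***********+=------------
```

Run:
```python
import cv2,numpy as np
for n,x0,x1,y0,y1,H in(("w10",312,318,166,182,31.4),("w11",309,318,172,186,-60.2)):
    g=cv2.imread(f"pics/{n}.png",0).astype(float)[y0:y1,x0:x1]; w=np.clip(g-np.median(g),0,None)
    ys=np.arange(y0,y1);c=(w*np.arange(x0,x1)).sum(1)/w.sum(1);ok=w.sum(1)>60;k=np.polyfit(ys[ok],c[ok],1)
    a=np.degrees(np.arctan(k[0]));print(n,"lean deg",a,c.round(1),"mark world dir (rel)",H+a)
```

```text
w10 lean deg 2.4947431627866234 [314.9 314.9 314.9 315.  315.1 315.1 315.1 315.3 315.1 315.3 315.4 315.4
 315.4 315.4 315.4   nan] mark world dir (rel) 33.894743162786625
w11 lean deg 7.196778661366122 [312.9 313.1 313.2 313.4 313.4 313.5 313.8 313.9 313.9 314.1 314.2 314.4
 314.4 314.6] mark world dir (rel) -53.00322133863388<stdin>:4: RuntimeWarning: invalid value encountered in divide
```

Run:
```python
import cv2,numpy as np
a=cv2.imread("pics/scene9.png",0).astype(int);b=cv2.imread("pics/scene11.png",0).astype(int);s=cv2.imread("pics/s7.png",0).astype(int)
print("cover region diff 9->11:",np.abs(a-b)[185:225,215:270].mean(),"row region 9->11",np.abs(a-b)[190:222,300:345].mean(),"s7->9",np.abs(s-a)[190:222,300:345].mean())
from plant import r
st=r.get_state();print(st["clock"],st["contact_force"]);print(r.finish_job())
```

```text
cover region diff 9->11: 5.791818181818182 row region 9->11 7.575694444444444 s7->9 1.5597222222222222
25.15 [-0.25043899 -0.20280298 -1.25539131]
the job is handed in; nothing more can be done
None
```

I pushed the row home against the stop, swung the cover open, turned the knob clockwise to its stop and handed the job in at about 25 s. No verdict is reported, so this rests on my own checks.

- **Row:** The four holders closed up on the open deck, then went in as one row. The push stopped dead with the contact edge at about y = 136.6 mm (home is 136), and the force rose to 17.5 N. The scene picture showed the tail on the expected home outline. I did not measure each holder's offset or angle under the hood, because it hides them.
- **Cover:** I carried the bail to about 2.3 rad and let go. The next pictures show the cover lying open past its hinge.
- **Knob:** The turning moment rose to 0.4 N m at about 90°. The white mark, measured in the wrist camera before and after, gives 1.52 rad (needed above 1.42).

**Checks that disagreed or stayed unclear:**
- **Reported tool position:** It did not match the stated geometry. All three cameras, then a touch on the deck, showed the fingertips about 34 mm further back along the fingers. I corrected for this throughout.
- **Force before the stop:** The push force rose from 2 N to about 6 N roughly 12 mm before the stop. I did not find the cause.
- **Last image comparison:** Before and after the knob turn, it showed small brightness differences around the cover (5.8 grey levels) and the row (7.6). I took these for shadow and the moved arm, since nothing touched the row after the push, but I had no picture views left to confirm it.
- **Bystanders:** My image comparison with the start was swamped by the arm's own movement, so it proves nothing either way. I know of no contact with any of them.

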